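# Reassemble the filling mill's sieve head

## Task

Put the sieve head of the filling mill back together on its upright post: first the perforated sieve plate (hub upwards), then the spacer sleeve, then the winged cap. Rest the cap lightly on the cross pin and turn it until its slot drops over the pin, then press it down against the spring and turn it well out of line so that it stays locked down under the pin when you let go. Do it gently, forcing nothing against the mill, and leave the other kitchen things where they are.

Things in the scene. Friction and masses are not known exactly. Their poses are not given: they have to be found in the camera images.
- mill: White enamelled round mill foot, 128 mm across, 34 mm high, fixed, with a side crank towards its +x; an upright steel post in its middle. Origin: centre of the underside, on the post's axis; z up. The heights z given for the other entries are in this frame. Pushing any part on the mill (post, pin or seat) with more than 30 N damages it; the job itself takes about 12 N.
- mill_seat (a point): Sprung steel seat ring round the post, 56 mm across; this point: centre of its top when up, z = 48 mm. It goes down at most 10 mm; it takes 8 N to start and 0.8 N more per mm (the layers' weight counts). Fixed to the mill: it does not follow the spring.
- mill_tip (a point): Top of the post, z = 120 mm. The post is 20 mm thick up to z = 71 mm, tapers until 79 mm, then is a 9 mm neck up to 114 mm with a pointed tip. All layers go on over it.
- mill_pin (a point): Middle of the cross pin through the neck, z = 101 mm: level, round, 5 mm thick (z 98.5 to 103.5), 18 mm long from end to end. Its direction is NOT measured (these axes are the mill's): it lies anywhere within 0.6 rad either way of the mill's x axis. The spindle that carries it is stiff and slips round only above 0.25 N m.
- plate_mid (a point): Sieve plate, steel: perforated disc 64 mm across, 4 mm thick, with a hub 34 mm in diameter standing up from it, 18 mm high in all, bore 23 mm right through; 95 to 160 g. Point on the axis, 9 mm above the underside; z along the axis, out of the hub. Goes on first, hub up, underside on the seat (z = 48 mm). Grip it by the hub.
- spacer_mid (a point): Spacer sleeve: plain aluminium tube, 34 mm outside, bore 23 mm, 24 mm high; 80 to 130 g. Point at its centre, 12 mm above the underside. Goes on second, standing on the plate's hub (underside at z = 66 mm).
- cap_mid (a point): Winged cap, aluminium, 42 mm high, 160 to 260 g: disc 58 mm across, 14 mm thick, 12 mm hole for the neck, slot 7 x 25 mm through the disc along the cap's x. On either side of the slot stands a flat wing, 28 mm long (x), 28 high above the disc, 5.5 thick; outer faces 38 mm apart along y: grip there. Point on the axis, 21 mm above the underside, z up.
- cap_slot (a point): Centre of the cap's slot at the underside, axes as the cap's. The slot passes the pin only within about 0.1 rad of its direction (either way round). Underside at z = 103.5 mm resting on the pin; 90 mm once dropped over it, on the spacer. Pressed 6 to 10 mm further down, the disc is below the pin and can be turned; out of line by 0.5 rad or more it is locked and let go stays at about 85 mm.
- dish_b_mid (a point): Bystander: white enamel dish with a dark rim, 130 x 190 x 42 mm; its centre.
- cup_mid (a point): Bystander: small steel cup with a handle, 68 mm across, 60 mm high; its centre.
- cutter_mid (a point): Bystander: thin steel dough-cutter ring, 52 mm across, 28 mm high; its centre. Not part of the mill.
- jar_mid (a point): Bystander: small amber glass jar, 50 mm across, 80 mm high; its centre.
- spoon_grip (a point): Bystander: steel spoon lying flat; point on its handle.
- spatula_grip (a point): Bystander: wooden spatula lying flat; point on its handle.
There are look-alikes about, which are no part of the job. Leave any orange look-alike of the part that bears spacer_mid alone. Leave any turquoise look-alike of the part that bears plate_mid alone.

How it is judged:
On the way, in this order (a step that is already met when the one before it is completed fails the run):
1. the sieve plate is on the post, hub up, down on the seat, let go (horizontal distance between plate_mid and mill below 0.004 m and z of plate_mid in the frame of mill between 0.045 and 0.06 m and angle between plate_mid's own z axis and vertical below 0.12 rad and contact force between the fingers and plate below 0.1 N), for 0.2 s.
2. the spacer sleeve is on the post, down on the plate's hub, let go (horizontal distance between each of plate_mid, spacer_mid and mill below 0.004 m and z of plate_mid in the frame of mill between 0.045 and 0.06 m and angle between each of plate_mid, spacer_mid's own z axis and vertical below 0.12 rad and z of spacer_mid in the frame of mill between 0.066 and 0.081 m and contact force between the fingers and spacer below 0.1 N), for 0.2 s.
3. the cap's slot has dropped over the pin: the cap is down on the spacer (horizontal distance between each of spacer_mid, cap_mid and mill below 0.004 m and z of spacer_mid in the frame of mill between 0.064 and 0.081 m and angle between each of spacer_mid, cap_mid's own z axis and vertical below 0.12 rad and z of cap_mid in the frame of mill between 0.099 and 0.1135 m), for 0.1 s.
At the end, for the whole second after the job is handed in: Plate, spacer and cap are on the post in this order, upright and within 4 mm of its axis; the cap is let go, at rest and locked under the pin: its point below 109.5 mm above the mill's underside (106 locked, 111 not), plate and spacer points at 46 to 55.5 and 67 to 76.5 mm (horizontal distance between each of plate_mid, spacer_mid, cap_mid and mill below 0.004 m and z of plate_mid in the frame of mill between 0.046 and 0.0555 m and angle between each of plate_mid, spacer_mid, cap_mid's own z axis and vertical below 0.12 rad and z of spacer_mid in the frame of mill between 0.067 and 0.0765 m and z of cap_mid in the frame of mill between 0.101 and 0.1095 m and linear speed of cap below 0.02 m/s and angular speed of cap below 0.2 rad/s); the robot touches nothing.
It fails at once if the plate, the spacer or the cap is pushed against the mill with more than 30 N (contact force between any of plate, spacer, cap and mill above 30 N).
It fails at once if the dish, the cup, the cutter ring, the jar, the spoon or the spatula is moved by more than 25 mm (distance of any of dish_b_mid, cup_mid, cutter_mid, jar_mid, spoon_grip, spatula_grip from where it was at the start of the episode above 0.025 m).
It also fails if it takes over 72 s, if anything falls off the work surface, if the arm or the gripper's body presses on something with over 40 N, if the wrist force passes 120 N, or if a joint passes its speed limit or range.

## Robot

A 7-joint arm with a two-finger parallel gripper is mounted at the origin on the work surface. World frame = base frame: x ahead of the robot, y to its left, z up, the work surface at z = 0. Lengths are in m, angles in rad, forces in N, time in s.
With the tool pointing down it reaches from about 0.4 to 0.85 m from the base axis. Payload 10.4 kg.
Tool frame: the origin (TCP) lies at the very end of the fingers, on their centre line; the grasp point (between the pads) lies 19 mm behind it; x points along the fingers, z is the direction in which the jaws open and shut, and the axes are right-handed (so a half turn about x gives the same grasp; the last joint's range is limited). The gripper opens to 85 mm and grips with 20 to 120 N. Pads are 22 mm wide; open, the fingers measure 114 mm over their backs; the gripper's body (76 mm by 85 mm) begins 54 mm behind the grasp point. The pads swing forward as they close: fully open they stand 13 mm farther back than shut.
Start: joints at [1.188, 0.332, -0.065, 1.46, 0.022, 1.35, -0.088], TCP at [0.22, -0.585, 0.231] pointing down, gripper open.
Joint ranges: [-2.6, 2.6], [-0.5, 2.12], [-1.47, 1.34], [0.16, 2.42], [-1.27, 4.41], [0.06, 2.06], [-2.6, 2.6]. Speed limits (rad/s): [2.22, 2.22, 2.79, 2.79, 3.14, 3.14, 3.14].

## Interface

Orientations are given as a unit quaternion [x, y, z, w].
In Python, from workcell import get_obs, camera, camera_info, hand_in gives the robot as it stands.
- The arm moves only by the tool move_arm, never from a script. Its argument "motion" is text: rows parted by semicolons, each of 4 numbers parted by spaces: the shift along the world's x, y, z in m, then the turn about the world's z in rad. In form: tx ty tz spin; .... A call has 1 to 10 rows; each row is the pose to reach, as a shift and turn from the pose commanded when the call began; what a row does not reach only later rows make up. A row lasts 1/8 s, in which the tool goes at most 62.5 mm and 10.7 degrees, less where a joint would pass 70% of its speed; a pose out of reach is approached as far as the arm can. A call with a gripper value outside its range is refused whole. "grip" is the opening, from 0 (shut) to 1 (fully open), set as the call begins (left out, the last holds). The fingers move at their own pace and stop on an object; "force" is the grip in N (left out, the last holds). Time passes only in rows, so rows that repeat a pose let the fingers close. It gives the time, the measured TCP pose, the force and the opening at its end, in the units of the state.
- get_obs(): the state, without advancing time (a new reading comes with each control period).
- camera(name): name is "side" or "top" or "wrist"; returns (picture, depth): 480x640x3 uint8, red, green, blue; 480x640 float32, m along the optical axis (not along the pixel's ray), 0 where there is no reading.
- camera_info(name): a dict with "camera_matrix" (3x3 intrinsics, pixels), "eye" and "attitude" of the camera in the world. Camera axes: x right, y up, looking along -z (the intrinsics and any distortion apply to the point x, -y, -z); pixel columns grow to the right and rows downward; lengths in m; the calibration is good to about 2 mm. A picture is of the moment at which its call begins: read the wrist's pose just before it. camera_info takes no time and is no camera call; for the wrist camera it gives the pose at the moment of the call.
- hand_in(): hands the job in, once; it reports no verdict.
The state is a dict: "clock": time; "joint_pos": joint angles; "joint_velocities": joint speeds; "tau": joint torques, N m; "position": TCP position; "ee_rot": TCP orientation; "ft_force": force on the tool from outside, world axes, zero at the start; "torque": the same for the moment, N m; "grip_width": opening from 0.0 (shut) to 1.0 (fully open).
Only numpy, scipy, OpenCV 4.12 (cv2) and the standard library are available. Lean on these libraries where they do the work, as an engineer would, in place of code of your own. Each camera call takes 0.05 s, during which the arm holds its last target.

## Working session

There is one attempt and no reset: what is moved stays moved. The work goes in short steps, Python scripts to look and compute and a tool call to move; the robot and the scene stay as the last step left them, time stands still between calls to the robot, and variables do not carry over. Pictures are saved under pics/ and viewed, and the job is handed in when it is done.

Besides the shell and the picture viewer there is one more tool, called after ">>>" as name(argument=value, ...) on one line, values as JSON. move_arm: Moves the arm, as the interface text tells. Its arguments: {"type":"object","properties":{"motion":{"type":"string"},"grip":{"type":"number"},"force":{"type":"number"}},"required":["motion"]}

```bash
mkdir -p pics; ls
cat > h.py <<'E'
import numpy as np, cv2
from workcell import get_obs, camera, camera_info, hand_in
def rot(att):
    from scipy.spatial.transform import Rotation as R
    a=np.array(att,float)
    return a if a.shape==(3,3) else R.from_quat(a).as_matrix()
E
python3 - <<'E'
from h import *
print(get_obs())
for n in ["side","top","wrist"]:
    ci=camera_info(n); print(n,ci)
    p,d=camera(n); cv2.imwrite(f"pics/{n}0.png",p[:,:,::-1]); np.savez(f"{n}0.npz",p=p,d=d,K=ci["camera_matrix"],e=ci["eye"],a=ci["attitude"])
E
```

```text
pics
{'clock': 0.0, 'joint_pos': array([ 1.18840374,  0.33284182, -0.06470037,  1.46093764,  0.02160969,
        1.34989526, -0.08851746]), 'joint_velocities': array([ 5.10970739e-04,  2.47064001e-04,  5.46091742e-05, -3.84493893e-04,
        5.88801515e-04, -4.51074217e-04, -1.20089168e-03]), 'tau': array([-1.26644609e-03, -6.25442433e+01,  4.81029530e-02, -3.91606879e+01,
        1.60632259e-02,  9.82823898e-03,  2.81395285e-05]), 'position': array([ 0.21991153, -0.58463626,  0.23053646]), 'ee_rot': array([ 0.40272252,  0.58181327, -0.40220855,  0.58097863]), 'ft_force': array([ 0.83248779, -0.18190081,  0.280885  ]), 'torque': array([-0.05093552,  0.02234828, -0.00677906]), 'grip_width': 0.9991836749568209}
side {'camera_matrix': array([[567.41925995,   0.        , 320.40543617],
       [  0.        , 567.41925995, 236.29906219],
       [  0.        ,   0.        ,   1.        ]]), 'eye': array([-0.15276077,  0.71013459,  0.72219291]), 'attitude': array([-0.17484827,  0.46753753,  0.80265915, -0.32645831])}
top {'camera_matrix': array([[589.48772573,   0.        , 316.16044037],
       [  0.        , 589.48772573, 243.93706448],
       [  0.        ,   0.        ,   1.        ]]), 'eye': array([ 0.44657781, -0.06613616,  1.43643336]), 'attitude': array([ 0.04756783, -0.03282634, -0.69624824,  0.71547056])}
wrist {'camera_matrix': array([[376.61595358,   0.        , 317.46958255],
       [  0.        , 376.61595358, 240.68697679],
       [  0.        ,   0.        ,   1.        ]]), 'eye': array([ 0.29305437, -0.55829834,  0.3732355 ]), 'attitude': array([-0.12777063,  0.08895762, -0.56197147,  0.81237262])}
```

View pics/top0.png

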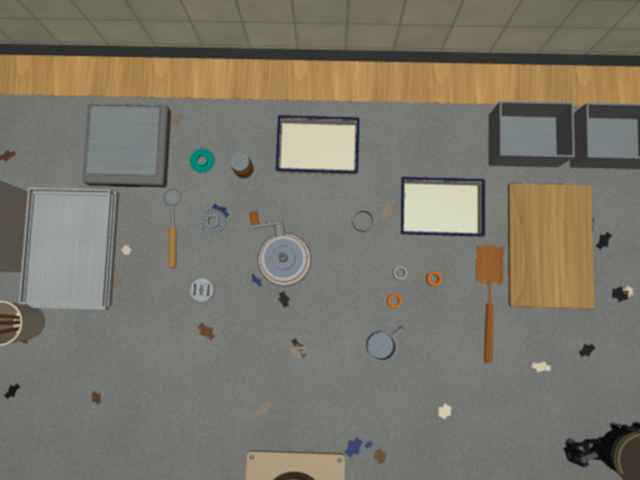

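View pics/side0.png

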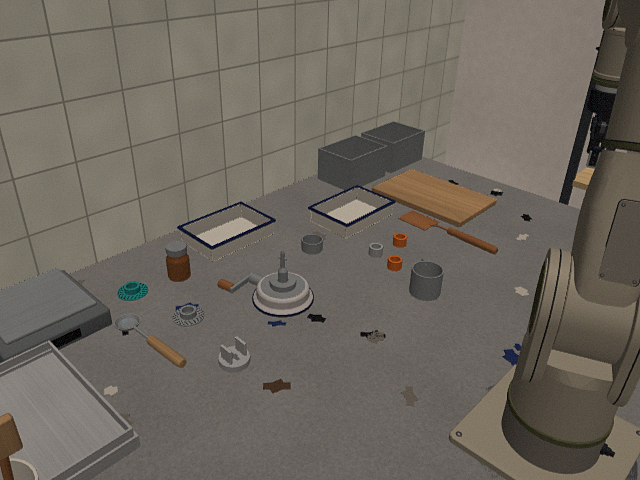

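View pics/wrist0.png

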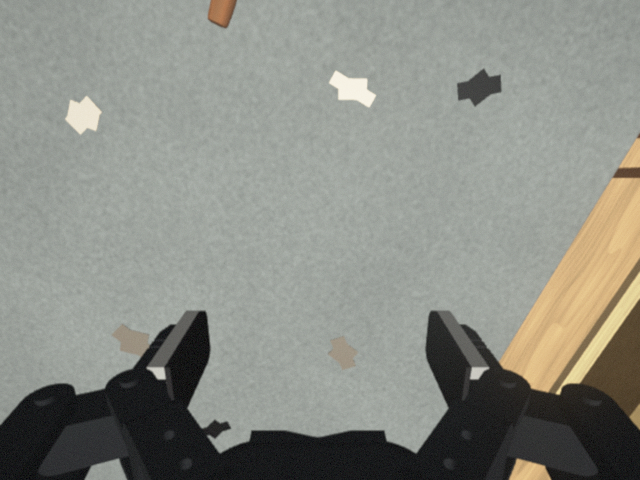

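```bash
cat >> h.py <<'E'
def load(f):
    z=np.load(f); return z["p"],z["d"],z["K"],z["e"],rot(z["a"])
def ray(K,R,u,v):
    return R@np.array([(u-K[0,2])/K[0,0],-(v-K[1,2])/K[1,1],-1.])
def onplane(K,e,R,u,v,z):
    r=ray(K,R,u,v); return e+r*(z-e[2])/r[2]
def proj(K,e,R,P):
    c=R.T@(np.array(P)-e); return K[0,2]+K[0,0]*c[0]/-c[2], K[1,2]-K[1,1]*c[1]/-c[2]
def snap(n,name):
    o=get_obs(); ci=camera_info(n); p,d=camera(n)
    np.savez(name+".npz",p=p,d=d,K=ci["camera_matrix"],e=ci["eye"],a=ci["attitude"])
    cv2.imwrite(f"pics/{name}.png",p[:,:,::-1]); return p,d,ci["camera_matrix"],ci["eye"],rot(ci["attitude"])
def cloud(d,K,e,R):
    v,u=np.mgrid[:480,:640]; 
    c=np.stack([(u-K[0,2])/K[0,0]*d,-(v-K[1,2])/K[1,1]*d,-d],-1); return c@R.T+e
E
python3 - <<'E'
from h import *
p,d,K,e,R=load("top0.npz")
c1=cv2.resize(p[190:320,185:315],(520,520),interpolation=cv2.INTER_CUBIC)
c2=cv2.resize(p[240:320,370:450],(280,280),interpolation=cv2.INTER_CUBIC)
im=np.zeros((520,800,3),np.uint8); im[:,:520]=c1; im[:280,520:]=c2
cv2.imwrite("pics/crop1.png",im[:,:,::-1])
X=cloud(d,K,e,R)
for n,(u,v) in dict(plate=(214,221),cap=(202,290),spacer=(401,272),mill=(283,258),or1=(394,300),or2=(434,279),cut=(362,220),cup=(381,345),jar=(242,165)).items():
    w=X[v-14:v+15,u-14:u+15]; m=(w[...,2]>0.008); q=w[m]
    print(n,q.mean(0).round(3),np.percentile(q[:,2],[50,90,98,100]).round(4), onplane(K,e,R,u,v,.0).round(3))
o=get_obs()
print(rot(o["ee_rot"]).round(3))
p2,d2,K2,e2,R2=load("side0.npz")
c1=cv2.resize(p2[240:380,150:320],(800,659),interpolation=cv2.INTER_CUBIC)[:600]
cv2.imwrite("pics/crop2.png",c1[:,:,::-1])
E
```

```text
plate [0.656 0.215 0.038] [0.0134 0.0223 0.0268 1.4364] [0.661 0.22  0.   ]
cap [0.491 0.232 0.047] [0.0159 0.0422 0.05   1.4364] [0.49  0.242 0.   ]
spacer [ 0.543 -0.233  0.058] [0.0238 0.0274 0.9862 1.4364] [ 0.547 -0.242  0.   ]
mill [0.569 0.043 0.047] [0.0437 0.0538 0.1071 1.4364] [0.574 0.046 0.   ]
or1 [ 0.476 -0.218  0.08 ] [0.0239 0.028  1.4364 1.4364] [ 0.479 -0.226  0.   ]
or2 [ 0.531 -0.311  0.056] [0.0227 0.0279 0.903  1.4364] [ 0.532 -0.322  0.   ]
cut [ 0.662 -0.144  0.078] [0.0258 0.0325 1.4364 1.4364] [ 0.673 -0.145  0.   ]
cup [ 0.375 -0.196  0.052] [0.0438 0.0623 0.0668 1.4364] [ 0.37  -0.196  0.   ]
jar [0.783 0.144 0.088] [0.0783 0.0843 0.0872 1.4364] [0.804 0.157 0.   ]
[[-0.     0.936  0.352]
 [ 0.001  0.352 -0.936]
 [-1.    -0.    -0.001]]
```

View pics/crop1.png

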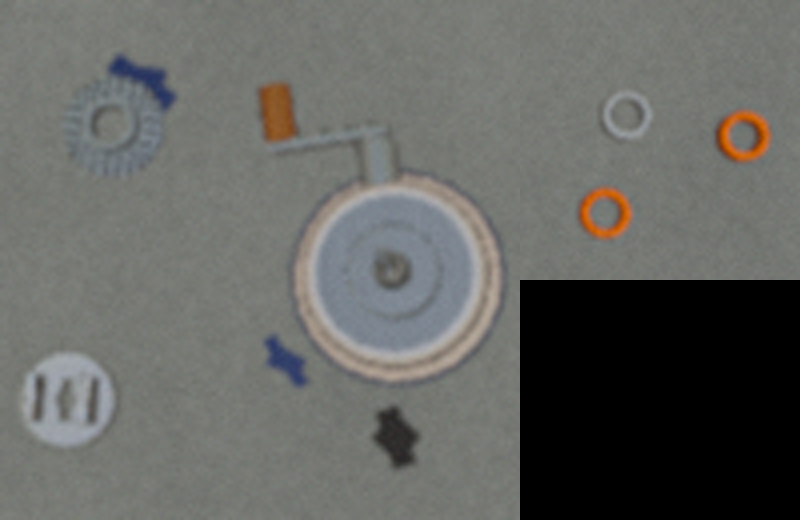

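View pics/crop2.png

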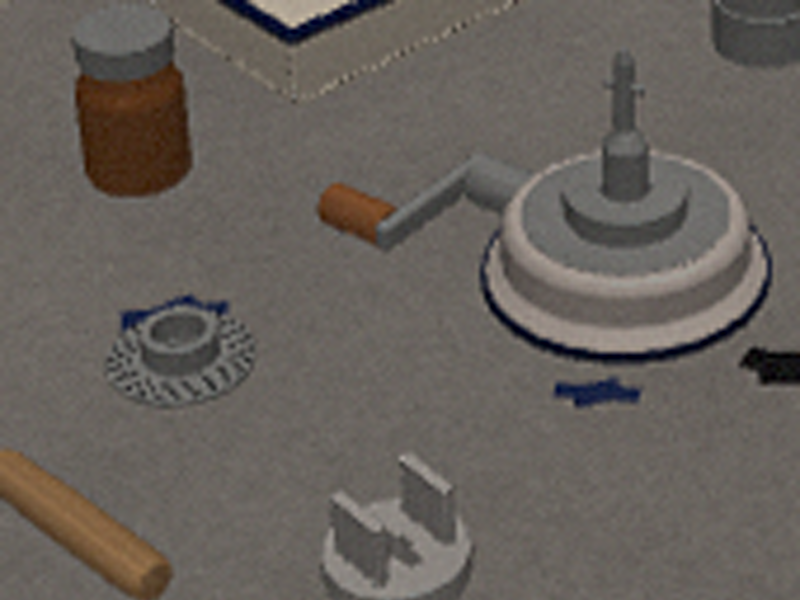

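Run:
```python
from h import *
p,d,K,e,R=load("top0.npz"); X=cloud(d,K,e,R)
w=X[225:295,250:320].reshape(-1,3); 
q=w[(w[:,2]>.045)&(w[:,2]<.06)]; print(len(q),q.mean(0))
q=w[(w[:,2]>.085)&(w[:,2]<.2)]; print(len(q),q.mean(0))
g=cv2.medianBlur(cv2.cvtColor(p,cv2.COLOR_RGB2GRAY),3)
# camera tool offset
p2,d2,K2,e2,R2=load("wrist0.npz")
for z in (0.0,.018,.12,.231): print(z,proj(K2,e2,R2,[.22,-.5846,z]))
```

```text
324 [0.57124419 0.04223921 0.04956088]
26 [0.57110155 0.04215095 0.11097478]
0.0 (np.float64(316.67810510860113), np.float64(200.0202678615128))
0.018 (np.float64(316.62329016693), np.float64(203.85724764904484))
0.12 (np.float64(316.1787525805371), np.float64(234.97434240071178))
0.231 (np.float64(315.07920363916276), np.float64(311.941441786995))
```

>>> move_arm(motion="0.03 0.06 0 0.15; 0.06 0.12 0 0.3; 0.09 0.18 0 0.45; 0.12 0.23 0 0.6; 0.15 0.28 0 0.75; 0.18 0.33 0 0.9; 0.21 0.38 0 1.05; 0.24 0.43 0 1.15; 0.27 0.48 0 1.2; 0.30 0.53 0 1.21", grip=1)

```text
clock: 1.4
position: [0.5207, -0.0535, 0.2314]
ee_rot: [0.0, 0.707, -0.0, 0.707]
ft_force: [1.2, -1.2, 0.6]
grip_width: 0.996
```

>>> move_arm(motion="0.025 0.05 0 0; 0.05 0.0955 0 0; 0.05 0.0955 0 0; 0.05 0.0955 0 0")

```text
clock: 1.9
position: [0.5699, 0.04, 0.2309]
ee_rot: [0.0, 0.707, -0.001, 0.707]
ft_force: [0.3, -0.2, 1.7]
grip_width: 1.005
```

Run:
```python
from h import *
o=get_obs(); print(o["position"],o["joint_pos"].round(2))
p,d,K,e,R=snap("wrist","w_mill"); print(e)
t=o["position"]
for z in (.034,.048,.101,.12): print(z,proj(K,e,R,[t[0],t[1],z]))
cv2.imwrite("pics/w_mill_c.png",cv2.resize(p[130:330,200:440],(800,667),interpolation=cv2.INTER_CUBIC)[:600,:,::-1])
```

```text
[0.5698603  0.03995347 0.23090911] [ 0.43  0.29 -0.7   1.58  0.19  1.35 -0.29]
[0.56919142 0.11769695 0.3735228 ]
0.034 (np.float64(318.31305378550894), np.float64(207.27358160055962))
0.048 (np.float64(318.3440359139761), np.float64(210.8148645246201))
0.101 (np.float64(318.4877194504416), np.float64(227.23801165259383))
0.12 (np.float64(318.5525340420211), np.float64(234.6463731095416))
```

View pics/w_mill.png

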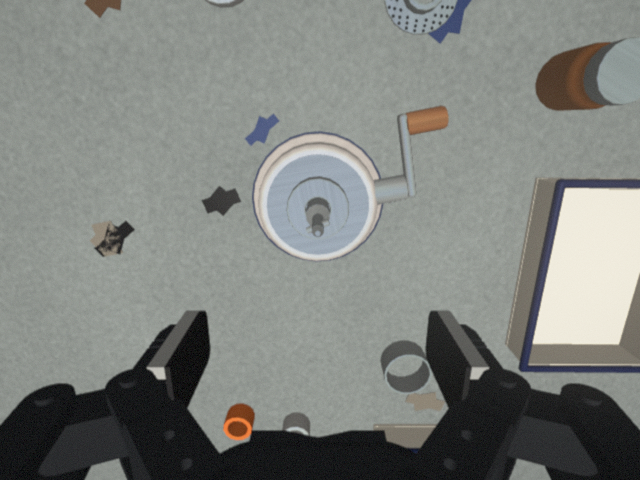

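View pics/w_mill_c.png

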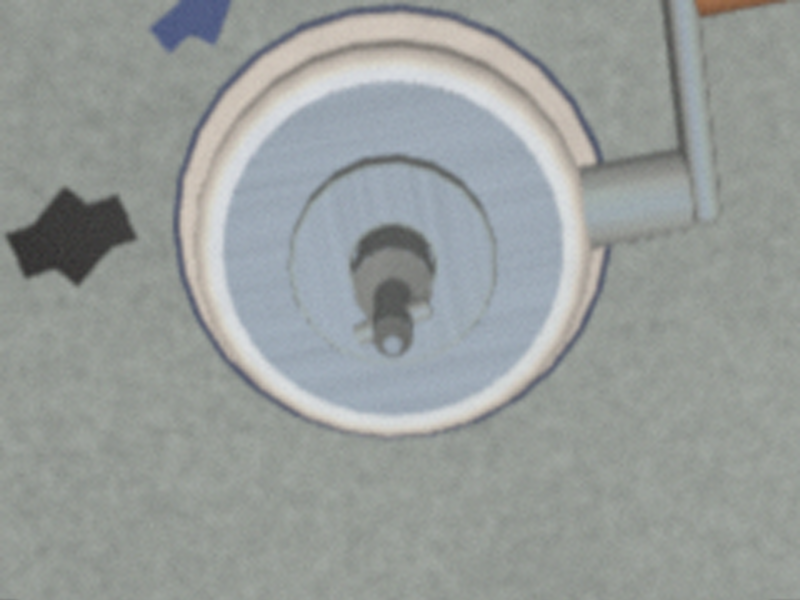

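Run:
```python
from h import *
p,d,K,e,R=load("w_mill.npz")
f=lambda x,y,z: onplane(K,e,R,200+x/3.3333-.35,130+y/3.3333-.35,z).round(4)
print("tip",f(391,343,.12)); print("seat",f(289,262,.048),f(496,262,.048),f(392,155,.048),f(392,365,.048))
print("rim0",f(180,222,0),f(610,222,0),f(393,7,0),f(393,437,0))
print("post top edge z71", f(350,268,.071),f(435,268,.071))
a,b=f(360,332,.101),f(424,310,.101); print("pin",a,b,np.arctan2(*(b-a)[[1,0]]),np.linalg.norm(b-a),(a+b)/2)
print("crank",f(590,210,.02),f(690,195,.02))
X=cloud(d,K,e,R); w=X[130:265,250:390].reshape(-1,3)
q=w[(w[:,2]>.04)&(w[:,2]<.052)];print(len(q),q.mean(0)); 
for lo,hi in((.03,.038),(.044,.052)):
    q=w[(w[:,2]>lo)&(w[:,2]<hi)]; c=cv2.minEnclosingCircle((q[:,:2]*1000).astype(np.float32)); print(lo,c)
```

```text
tip [0.5687 0.0415 0.12  ]
seat [0.5416 0.0423 0.048 ] [0.5965 0.0423 0.048 ] [0.5689 0.0705 0.048 ] [0.5689 0.0136 0.048 ]
rim0 [0.505  0.0435 0.    ] [0.6345 0.0434 0.    ] [0.5692 0.1057 0.    ] [ 0.5691 -0.0258  0.    ]
post top edge z71 [0.5585 0.0461 0.071 ] [0.5795 0.0461 0.071 ]
pin [0.5617 0.0384 0.101 ] [0.5761 0.0435 0.101 ] 0.3403819386419077 0.015276452467768788 [0.5689  0.04095 0.101  ]
crank [0.6252 0.0509 0.02  ] [0.6533 0.0551 0.02  ]
2314 [0.56918206 0.04507239 0.04777656]
0.03 ((575.8540649414062, 41.41557312011719), 61.4808349609375)
0.044 ((569.089599609375, 41.66904067993164), 27.82693862915039)
```

>>> move_arm(motion="0.03 0.06 0 0; 0.06 0.12 0 0; 0.087 0.175 0 0; 0.087 0.175 -0.04 0; 0.087 0.175 -0.06 0; 0.087 0.175 -0.06 0")

```text
clock: 2.7
position: [0.6567, 0.2125, 0.17]
ee_rot: [0.0, 0.708, -0.002, 0.706]
ft_force: [0.1, -0.9, -0.1]
grip_width: 1.0
```

Run:
```python
from h import *
o=get_obs(); print(o["position"],o["joint_pos"].round(2))
p,d,K,e,R=snap("wrist","w_plate"); print(e)
t=o["position"]
print(proj(K,e,R,[t[0],t[1],.018]))
```

```text
[0.65670087 0.2125426  0.16995616] [ 0.07  0.61 -0.69  1.31  0.38  1.36 -0.61]
[0.65646052 0.29059599 0.31241536]
(np.float64(318.6960564800507), np.float64(219.41250927810648))
```

View pics/w_plate.png

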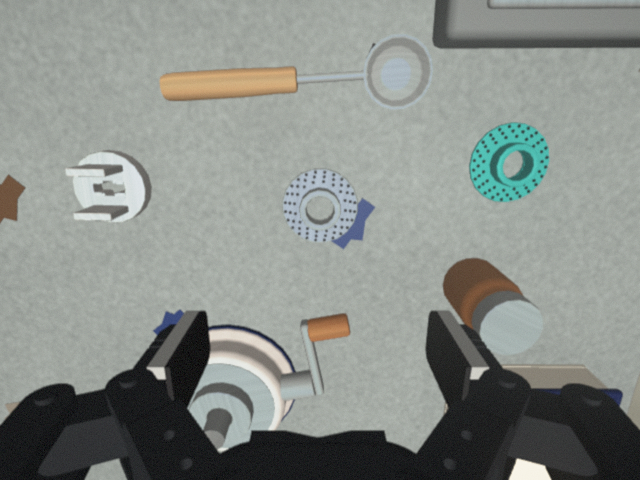

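Run:
```python
from h import *
p,d,K,e,R=load("w_plate.npz")
cv2.imwrite("pics/c_plate.png",cv2.resize(p[155:255,265:385],(720,600),interpolation=cv2.INTER_CUBIC)[:,:,::-1])
X=cloud(d,K,e,R); w=X[160:250,275:370].reshape(-1,3)
for lo,hi in((.0025,.006),(.015,.022)):
    q=w[(w[:,2]>lo)&(w[:,2]<hi)]; c=cv2.minEnclosingCircle((q[:,:2]*1000).astype(np.float32)); print(lo,len(q),c)
```

```text
0.0025 2905 ((662.920654296875, 222.5799560546875), 37.472782135009766)
0.015 728 ((657.603515625, 220.26052856445312), 16.889175415039062)
```

View pics/c_plate.png

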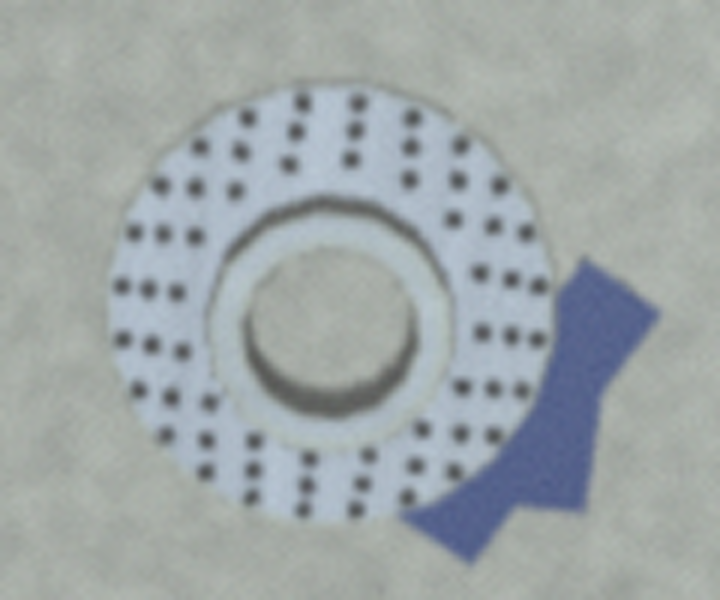

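Run:
```python
from h import *
p,d,K,e,R=load("w_plate.npz")
f=lambda x,y,z: onplane(K,e,R,265+x/6-.42,155+y/6-.42,z).round(4)
print(f(209,332,.018),f(452,332,.018),f(330,211,.018),f(330,455,.018)); print("disc",f(108,300,.004),f(555,300,.004),f(330,80,.004),f(330,522,.004))
```

```text
[0.6413 0.2204 0.018 ] [0.6737 0.2204 0.018 ] [0.6574 0.2367 0.018 ] [0.6574 0.2033 0.018 ]
disc [0.6266 0.2217 0.004 ] [0.6888 0.2215 0.004 ] [0.6575 0.2519 0.004 ] [0.6574 0.1891 0.004 ]
```

>>> move_arm(motion="0.001 0.008 -0.05 0; 0.001 0.008 -0.1 0; 0.001 0.008 -0.14 0; 0.001 0.008 -0.155 0; 0.001 0.008 -0.163 0; 0.001 0.008 -0.164 0", grip=0.6, force=30)

```text
clock: 3.5
position: [0.659, 0.2236, 0.0089]
ee_rot: [0.001, 0.706, -0.0, 0.708]
ft_force: [0.8, -0.2, 0.7]
grip_width: 0.598
```

Run:
```python
from h import *
o=get_obs(); print(o["position"],o["ft_force"].round(2))
snap("wrist","w_pl2")
```

```text
[0.65897407 0.2235547  0.00886789] [ 0.81 -0.22  0.7 ]
```

View pics/w_pl2.png

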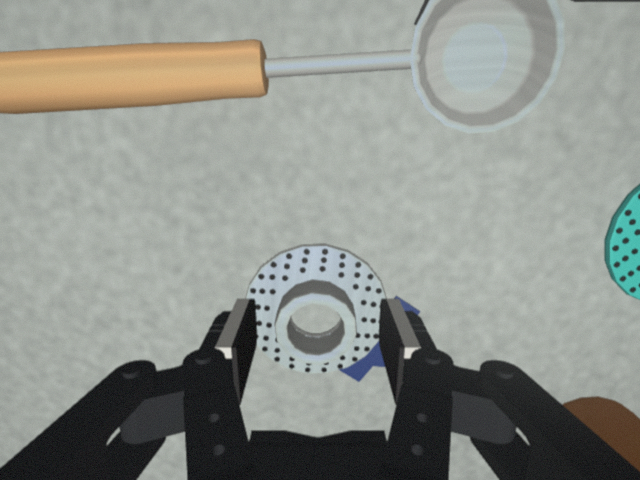

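>>> move_arm(motion="-0.001 -0.003 0 0; -0.001 -0.003 -0.001 0; -0.001 -0.003 -0.001 0")

```text
clock: 3.92
position: [0.6572, 0.2205, 0.0066]
ee_rot: [0.0, 0.707, -0.0, 0.707]
ft_force: [-0.7, 0.1, -0.5]
grip_width: 0.602
```

Run:
```python
from h import *
o=get_obs(); print(o["position"],o["ft_force"].round(2))
p,d,K,e,R=snap("wrist","w_pl3")
X=cloud(d,K,e,R); w=X[240:375,245:385].reshape(-1,3)
q=w[(w[:,2]>.015)&(w[:,2]<.021)]; c=cv2.minEnclosingCircle((q[:,:2]*1000).astype(np.float32)); print(len(q),c)
cv2.imwrite("pics/c3.png",cv2.resize(p[230:380,220:420],(800,600),interpolation=cv2.INTER_CUBIC)[:,:,::-1])
```

```text
[0.65718038 0.22046671 0.00657679] [-0.68  0.07 -0.52]
3224 ((655.2550659179688, 219.47279357910156), 29.408716201782227)
```

View pics/c3.png

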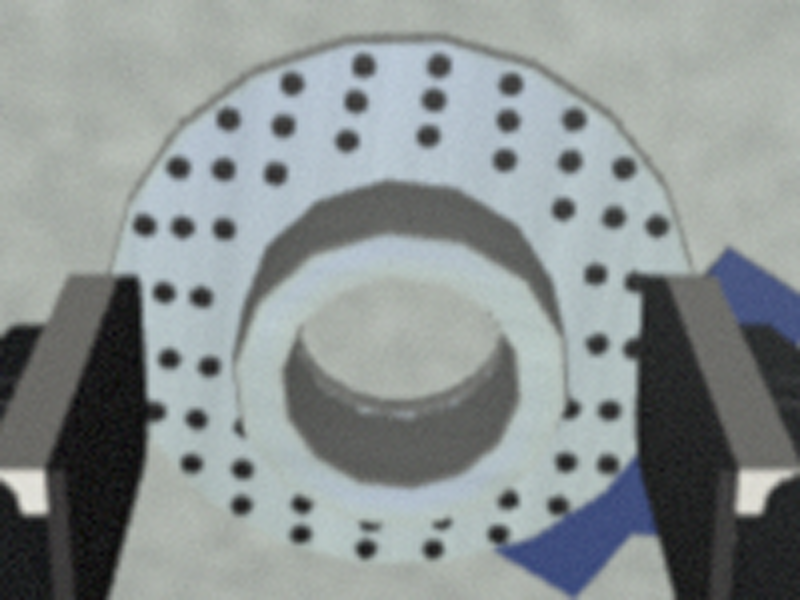

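>>> move_arm(motion="0 0 0 0; 0 0 0 0; 0 0 0 0; 0 0 0 0", grip=0.3, force=30)

```text
clock: 4.47
position: [0.6572, 0.2206, 0.0067]
ee_rot: [0.0, 0.707, -0.0, 0.707]
ft_force: [-1.9, -0.7, 5.2]
grip_width: 0.374
```

Run:
```python
from h import *
p,d,K,e,R=load("w_pl3.npz")
print(onplane(K,e,R,220+401/4-.4,230+372/4-.4,.018))
o=get_obs(); print(o["position"],o["ft_force"].round(2),o["grip_width"])
```

```text
[0.65736146 0.22173492 0.018     ]
[0.65721925 0.22061381 0.00665378] [-1.89 -0.71  5.21] 0.3743610666679317
```

>>> move_arm(motion="0 0 0.02 0; 0 0 0.05 0; 0 0 0.1 0; 0 0 0.15 0; -0.02 -0.04 0.17 0; -0.04 -0.08 0.17 0; -0.06 -0.13 0.17 0; -0.088 -0.17 0.17 0; -0.088 -0.179 0.17 0; -0.088 -0.179 0.17 0")

```text
clock: 5.72
position: [0.5695, 0.0412, 0.1772]
ee_rot: [0.001, 0.707, -0.001, 0.708]
ft_force: [0.4, 0.4, -1.6]
grip_width: 0.371
```

Run:
```python
from h import *
o=get_obs(); print(o["position"],o["ft_force"].round(2),o["grip_width"])
p,d,K,e,R=snap("wrist","w_pl4")
snap("side","s_pl4")
cv2.imwrite("pics/c4.png",cv2.resize(p[230:380,220:420],(800,600),interpolation=cv2.INTER_CUBIC)[:,:,::-1])
```

```text
[0.56945558 0.04119543 0.17722912] [ 0.39  0.38 -1.58] 0.37103194131640105
```

View pics/c4.png

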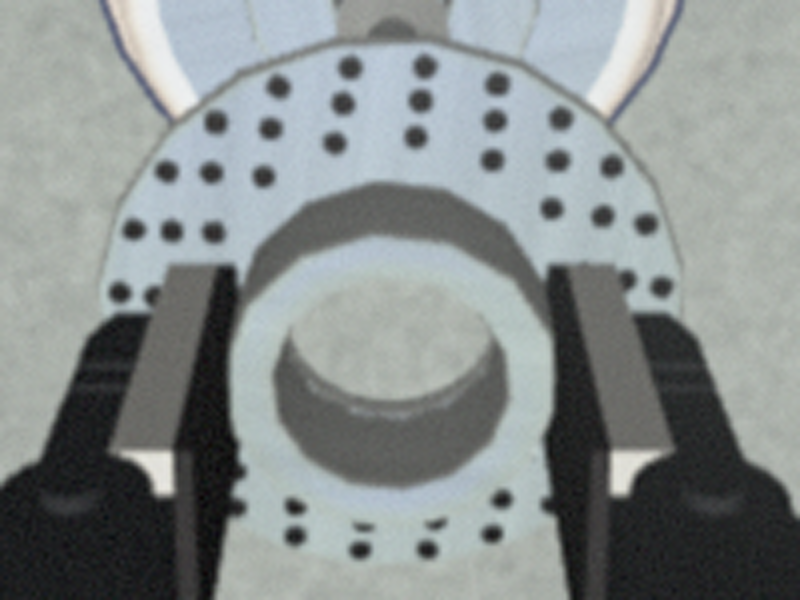

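View pics/s_pl4.png

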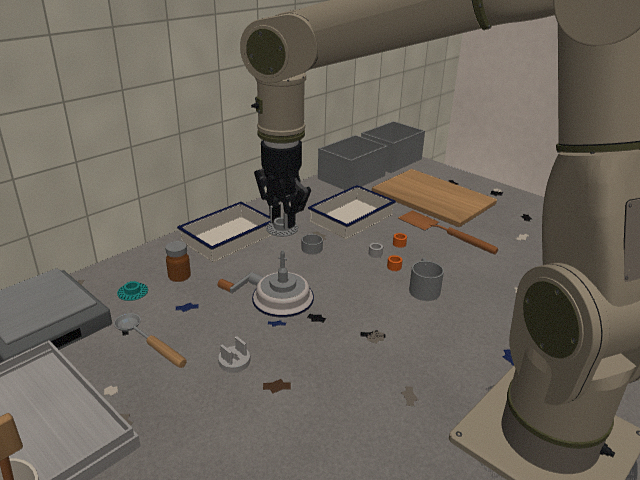

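Run:
```python
from h import *
p,d,K,e,R=load("w_pl4.npz")
for y in (365,372): print(onplane(K,e,R,220+392/4-.4,230+y/4-.4,.1885))
print(onplane(K,e,R,220+(228)/4-.4,230+y/4-.4,.1885)-onplane(K,e,R,220+(556)/4-.4,230+y/4-.4,.1885))
# top, bottom
a=onplane(K,e,R,318,230+235/4-.4,.1885);b=onplane(K,e,R,318,230+514/4-.4,.1885);print(a,b,(a+b)/2)
# disc front edge z=.1745 +-32
a=onplane(K,e,R,318,230+42/4-.4,.1745);b=onplane(K,e,R,318,230+563/4-.4,.1705);print(a,b,(a+b)/2)
```

```text
[0.56873213 0.04316515 0.1885    ]
[0.56873104 0.0423858  0.1885    ]
[-3.23420317e-02  8.44863706e-05  0.00000000e+00]
[0.56890456 0.05719354 0.1885    ] [0.56887139 0.02601181 0.1885    ] [0.56888797 0.04160268 0.1885    ]
[0.5689659  0.07206019 0.1745    ] [0.56890922 0.00655723 0.1705    ] [0.56893756 0.03930871 0.1725    ]
```

>>> move_arm(motion="0 0 -0.03 0; 0 0 -0.055 0; 0 0 -0.075 0; 0 0 -0.085 0; 0 0 -0.095 0; 0 0 -0.1 0; 0 0 -0.1 0")

```text
clock: 6.7
position: [0.5691, 0.0415, 0.0764]
ee_rot: [0.0, 0.707, -0.0, 0.707]
ft_force: [0.2, 1.3, -1.1]
grip_width: 0.374
```

Run:
```python
from h import *
for i in range(3):
    p,d,K,e,R=snap("wrist","w_pl5")
    o=get_obs(); print(o["position"],o["ft_force"].round(2),o["grip_width"])
cv2.imwrite("pics/c5.png",cv2.resize(p[230:380,220:420],(800,600),interpolation=cv2.INTER_CUBIC)[:,:,::-1])
```

```text
[0.56929941 0.04152719 0.0766627 ] [-0.63  0.15 -0.6 ] 0.3714789558932343
[0.56941431 0.04152733 0.07684547] [ 0.1   0.4  -0.47] 0.37765234339272935
[0.56942422 0.04152426 0.07688528] [ 0.04  0.45 -1.27] 0.37362202647917736
```

View pics/c5.png

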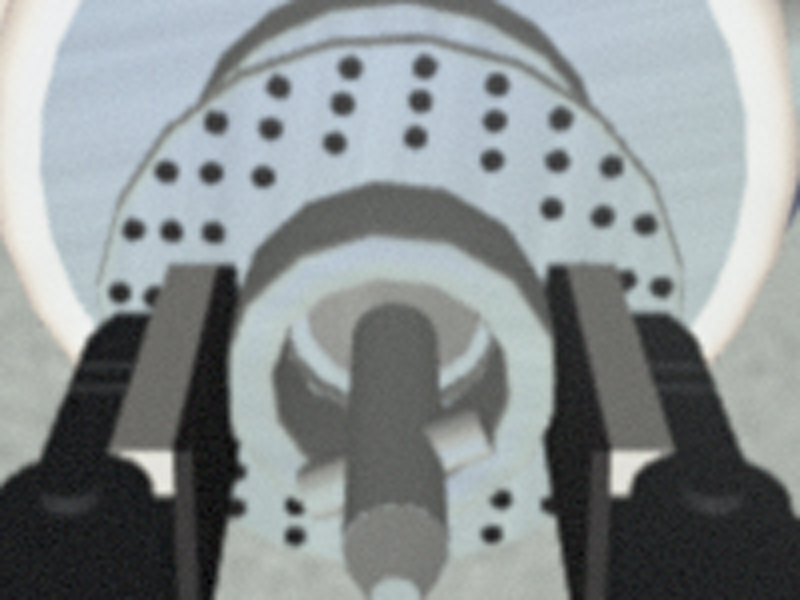

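>>> move_arm(motion="0 0 -0.008 0; 0 0 -0.014 0; 0 0 -0.018 0; 0 0 -0.02 0; 0 0 -0.021 0; 0 0 -0.021 0")

```text
clock: 7.6
position: [0.5691, 0.0415, 0.0554]
ee_rot: [0.0, 0.707, -0.0, 0.707]
ft_force: [-0.5, -0.3, -0.5]
grip_width: 0.374
```

Run:
```python
from h import *
for i in range(2):
    p,d,K,e,R=snap("wrist","w_pl6")
    o=get_obs(); print(o["position"],o["ft_force"].round(2),o["torque"].round(2),o["grip_width"])
```

```text
[0.56915209 0.04151783 0.05545874] [ 0.49 -0.61 -0.85] [ 0.06 -0.04  0.01] 0.3753360806497537
[0.56917748 0.04154686 0.05548883] [ 0.39 -0.11 -0.61] [-0.03 -0.01  0.03] 0.3763647614042765
```

>>> move_arm(motion="0 0 -0.0005 0; 0 0 -0.0005 0; 0 0 -0.0005 0; 0 0 0.02 0; 0 0 0.06 0; 0 0 0.12 0; 0 0 0.17 0; 0 0 0.17 0; 0 0 0.17 0", grip=0.65)

```text
clock: 8.82
position: [0.5689, 0.0415, 0.2259]
ee_rot: [0.0, 0.707, -0.0, 0.707]
ft_force: [-0.3, 0.4, -1.4]
grip_width: 0.651
```

Run:
```python
from h import *
o=get_obs(); print(o["position"],o["clock"])
p,d,K,e,R=snap("wrist","w_m2")
cv2.imwrite("pics/c6.png",cv2.resize(p[150:300,220:420],(800,600),interpolation=cv2.INTER_CUBIC)[:,:,::-1])
X=cloud(d,K,e,R); w=X[140:290,230:410].reshape(-1,3)
for lo,hi in((.049,.055),(.062,.069)):
    q=w[(w[:,2]>lo)&(w[:,2]<hi)]; c=cv2.minEnclosingCircle((q[:,:2]*1000).astype(np.float32)); print(lo,len(q),c,np.median(q[:,2]))
```

```text
[0.56892702 0.04152455 0.22588739] 8.825
0.049 2731 ((568.2431640625, 41.026058197021484), 31.965545654296875) 0.05198919248556588
0.062 612 ((568.5075073242188, 41.047637939453125), 16.92842674255371) 0.06558649373639125
```

View pics/c6.png

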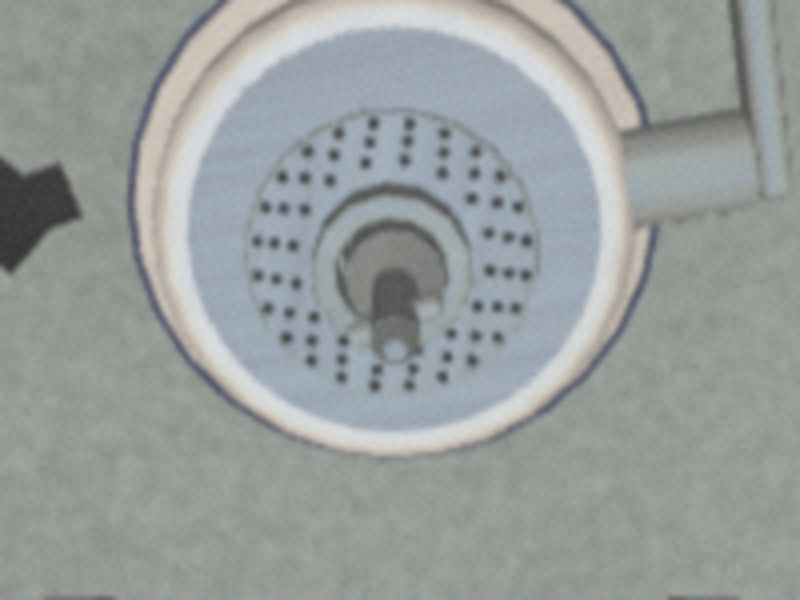

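>>> move_arm(motion="-0.005 -0.06 0 0.15; -0.01 -0.11 0 0.3; -0.015 -0.16 0 0.45; -0.02 -0.21 0 0.6; -0.025 -0.25 -0.02 0.75; -0.026 -0.275 -0.05 0.75; -0.026 -0.275 -0.05 0.75; -0.026 -0.275 -0.05 0.75")

```text
clock: 9.88
position: [0.5434, -0.232, 0.1755]
ee_rot: [-0.259, 0.658, 0.259, 0.658]
ft_force: [-1.1, -0.6, 0.2]
grip_width: 0.651
```

Run:
```python
from h import *
o=get_obs(); print(o["position"],o["joint_pos"].round(2))
p,d,K,e,R=snap("wrist","w_sp")
X=cloud(d,K,e,R); m=(X[...,2]>.018)&(X[...,2]<.03)&(np.hypot(X[...,0]-.543,X[...,1]+.235)<.035)
q=X[m]; print(len(q),cv2.minEnclosingCircle((q[:,:2]*1000).astype(np.float32)),np.median(q[:,2]))
```

```text
[ 0.54337835 -0.2320356   0.17554921] [ 0.88  0.38 -0.69  1.6   0.25  1.26  0.9 ]
785 ((542.1489868164062, -239.21145629882812), 16.903701782226562) 0.023561750539787596
```

View pics/w_sp.png

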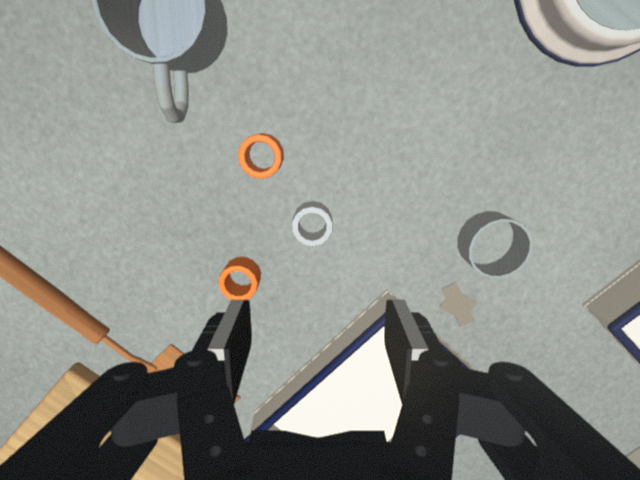

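Run:
```python
from h import *
p,d,K,e,R=load("w_sp.npz")
cv2.imwrite("pics/c7.png",cv2.resize(p[185:265,260:360],(750,600),interpolation=cv2.INTER_CUBIC)[:,:,::-1])
g=cv2.cvtColor(p,cv2.COLOR_RGB2GRAY)[195:255,280:345]
m=(g>185).astype(np.uint8); cs,_=cv2.findContours(m,cv2.RETR_EXTERNAL,cv2.CHAIN_APPROX_NONE); c=max(cs,key=cv2.contourArea)
el=cv2.fitEllipse(c); print(el, onplane(K,e,R,280+el[0][0],195+el[0][1],.024))
```

```text
((31.55685043334961, 31.4625301361084), (38.035545349121094, 39.254127502441406), 90.21866607666016) [ 0.54203587 -0.23946512  0.024     ]
```

View pics/c7.png

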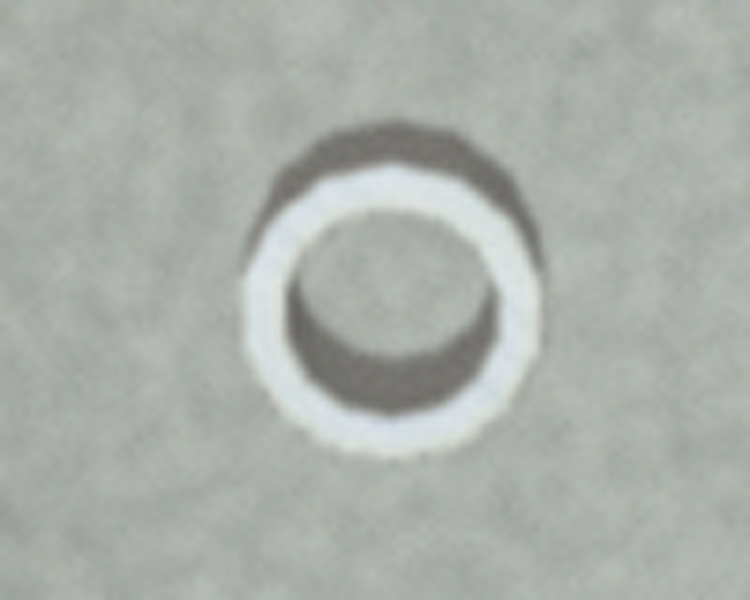

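>>> move_arm(motion="-0.001 -0.006 -0.05 0; -0.001 -0.006 -0.1 0; -0.001 -0.006 -0.14 0; -0.001 -0.006 -0.16 0; -0.001 -0.006 -0.167 0; -0.001 -0.006 -0.167 0; -0.001 -0.006 -0.167 0")

```text
clock: 10.8
position: [0.5431, -0.2398, 0.0099]
ee_rot: [-0.259, 0.658, 0.258, 0.659]
ft_force: [0.1, -0.7, -0.0]
grip_width: 0.647
```

Run:
```python
from h import *
o=get_obs(); print(o["position"],o["ft_force"].round(2))
p,d,K,e,R=snap("wrist","w_sp2")
cv2.imwrite("pics/c8.png",cv2.resize(p[230:380,220:420],(800,600),interpolation=cv2.INTER_CUBIC)[:,:,::-1])
```

```text
[ 0.54308363 -0.23982033  0.00988626] [ 0.09 -0.69 -0.03]
```

View pics/c8.png

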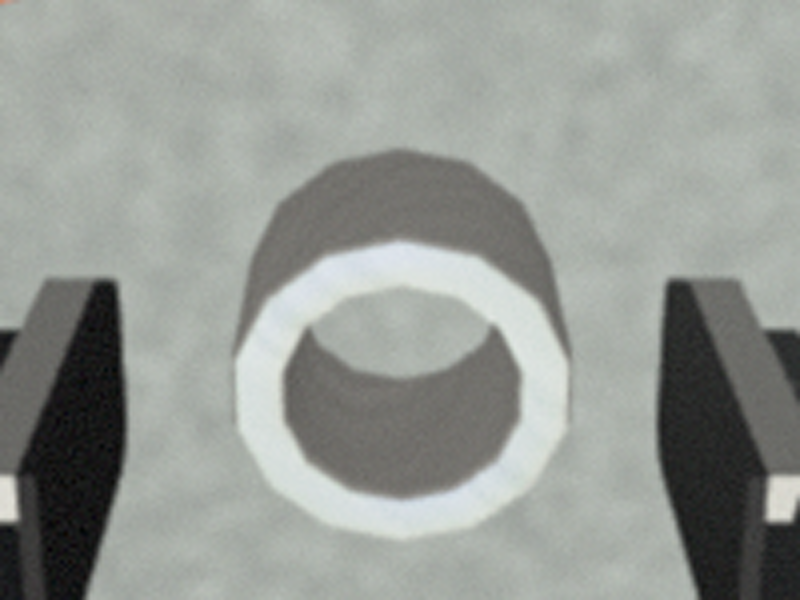

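>>> move_arm(motion="0 0 -0.001 0; 0 0 -0.001 0; 0 0 -0.001 0; 0 0 -0.001 0; 0 0 0.03 0; 0 0 0.08 0; 0 0 0.14 0; 0.005 0.06 0.17 0; 0.01 0.12 0.17 0; 0.015 0.18 0.17 0", grip=0.3, force=30)

```text
clock: 12.1
position: [0.5571, -0.0579, 0.179]
ee_rot: [-0.259, 0.658, 0.258, 0.658]
ft_force: [1.8, -0.3, -1.3]
grip_width: 0.374
```

>>> move_arm(motion="0.005 0.05 0 0; 0.011 0.1 0 0; 0.011 0.1015 0 0; 0.011 0.1015 0 0")

```text
clock: 12.6
position: [0.5679, 0.0415, 0.1781]
ee_rot: [-0.259, 0.658, 0.259, 0.658]
ft_force: [1.0, 0.8, -1.2]
grip_width: 0.378
```

Run:
```python
from h import *
o=get_obs(); print(o["position"],o["ft_force"].round(2),o["grip_width"])
p,d,K,e,R=snap("wrist","w_sp3")
cv2.imwrite("pics/c9.png",cv2.resize(p[230:380,220:420],(800,600),interpolation=cv2.INTER_CUBIC)[:,:,::-1])
g=cv2.cvtColor(p,cv2.COLOR_RGB2GRAY)[280:375,270:370]
m=(g>185).astype(np.uint8); cs,_=cv2.findContours(m,cv2.RETR_EXTERNAL,cv2.CHAIN_APPROX_NONE); c=max(cs,key=cv2.contourArea)
el=cv2.fitEllipse(c); print(el,onplane(K,e,R,270+el[0][0],280+el[0][1],o["position"][2]-.0087+.024))
```

```text
[0.56793913 0.04153436 0.17809097] [ 0.98  0.79 -1.2 ] 0.3781063954943615
((47.30607223510742, 50.915924072265625), (74.31880187988281, 82.94605255126953), 91.20833587646484) [0.56632637 0.04109995 0.19339097]
```

View pics/c9.png

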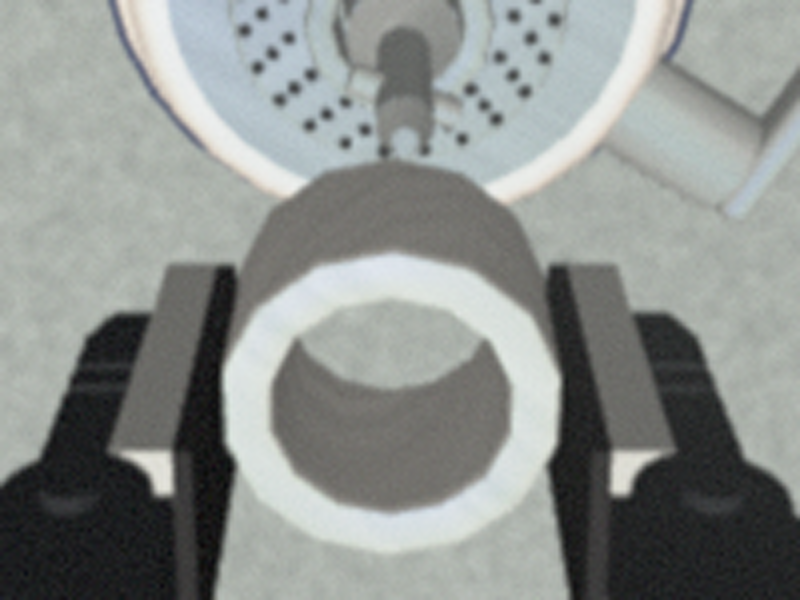

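>>> move_arm(motion="0.0025 0.001 0 0; 0.0025 0.001 -0.03 0; 0.0025 0.001 -0.055 0; 0.0025 0.001 -0.07 0; 0.0025 0.001 -0.07 0; 0.0025 0.001 -0.07 0")

```text
clock: 13.4
position: [0.5712, 0.043, 0.1093]
ee_rot: [-0.259, 0.658, 0.258, 0.659]
ft_force: [0.4, -0.0, -1.1]
grip_width: 0.378
```

Run:
```python
from h import *
o=get_obs(); print(o["position"],o["ft_force"].round(2),o["grip_width"])
p,d,K,e,R=snap("wrist","w_sp4")
cv2.imwrite("pics/c10.png",cv2.resize(p[230:380,220:420],(800,600),interpolation=cv2.INTER_CUBIC)[:,:,::-1])
for a in ((.569,.042,.114),(.569,.042,.12)): print(proj(K,e,R,a))
```

```text
[0.57117747 0.04298186 0.10929464] [ 0.41 -0.05 -1.06] 0.3781004045301764
(np.float64(315.3490735422526), np.float64(317.12286550645933))
(np.float64(315.2906592065438), np.float64(324.71301256914035))
```

View pics/c10.png

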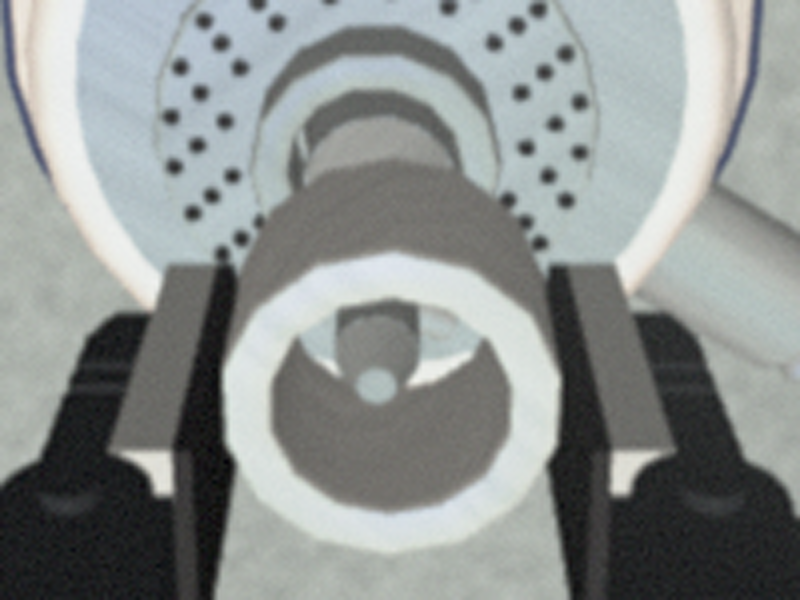

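Run:
```python
from h import *
p,d,K,e,R=load("w_sp4.npz")
t=np.array([.57118,.04298,.1093]); zt=t[2]-.0087+.024
f=lambda x,y,z: onplane(K,e,R,220+x/4-.4,230+y/4-.4,z)
a,b=f(392,252,zt),f(392,550,zt); c=(a+b)/2; print("sp c perp",c,np.linalg.norm(a-b))
a,b=f(223,398,zt),f(560,398,zt); print("sp c jaw",(a+b)/2,np.linalg.norm(a-b))
print("tip",f(376,385,.12))
```

```text
sp c perp [0.56972927 0.04254996 0.1246    ] 0.03271996679280511
sp c jaw [0.56908402 0.04317745 0.1246    ] 0.03241679012856144
tip [0.56885585 0.04116699 0.12      ]
```

>>> move_arm(motion="-0.001 -0.0012 0 0; -0.001 -0.0012 0 0; -0.001 -0.0012 -0.008 0; -0.001 -0.0012 -0.014 0; -0.001 -0.0012 -0.018 0; -0.001 -0.0012 -0.018 0")

```text
clock: 14.2
position: [0.5693, 0.0418, 0.0899]
ee_rot: [-0.259, 0.658, 0.259, 0.658]
ft_force: [-0.2, 0.2, -0.9]
grip_width: 0.375
```

Run:
```python
from h import *
o=get_obs(); print(o["position"],o["ft_force"].round(2),o["grip_width"])
p,d,K,e,R=snap("wrist","w_sp5")
cv2.imwrite("pics/c11.png",cv2.resize(p[230:380,220:420],(800,600),interpolation=cv2.INTER_CUBIC)[:,:,::-1])
```

```text
[0.56933731 0.0418373  0.08986807] [-0.23  0.17 -0.89] 0.37482330836787264
```

View pics/c11.png

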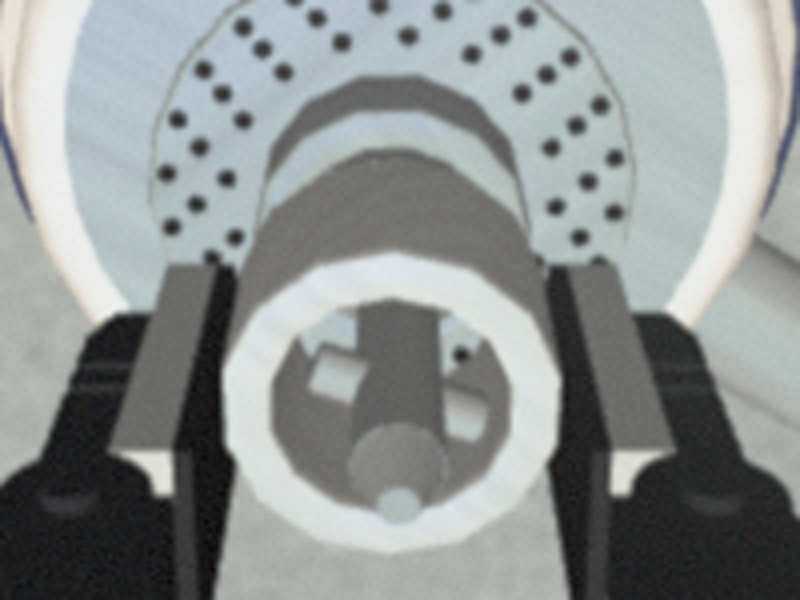

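>>> move_arm(motion="0.0004 0.0004 -0.004 0; 0.0004 0.0004 -0.008 0; 0.0004 0.0004 -0.012 0; 0.0004 0.0004 -0.014 0; 0.0004 0.0004 -0.0145 0; 0.0004 0.0004 -0.0145 0")

```text
clock: 15.0
position: [0.57, 0.0422, 0.0759]
ee_rot: [-0.259, 0.658, 0.259, 0.658]
ft_force: [0.1, -0.4, -1.0]
grip_width: 0.374
```

Run:
```python
from h import *
p,d,K,e,R=snap("wrist","w_sp6")
o=get_obs(); print(o["position"],o["ft_force"].round(2),o["torque"].round(2))
cv2.imwrite("pics/c12.png",cv2.resize(p[230:380,220:420],(800,600),interpolation=cv2.INTER_CUBIC)[:,:,::-1])
```

```text
[0.57006022 0.042215   0.07595094] [-0.17  0.84 -0.55] [-0.03  0.03 -0.01]
```

View pics/c12.png

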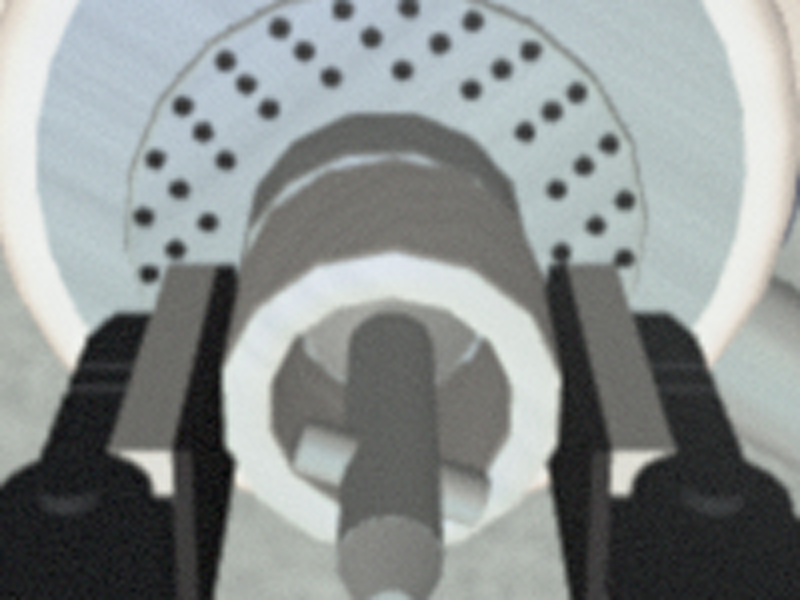

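>>> move_arm(motion="0 0 -0.001 0; 0 0 -0.001 0")

```text
clock: 15.3
position: [0.5699, 0.0422, 0.0748]
ee_rot: [-0.259, 0.658, 0.259, 0.658]
ft_force: [-0.6, 0.1, -0.7]
grip_width: 0.374
```

>>> move_arm(motion="0 0 0 0; 0 0 0 0; 0 0 0 0; 0 0 0.03 0; 0 0 0.08 0; 0 0 0.12 0; 0 0 0.12 0; 0 0 0.12 0", grip=0.65)

```text
clock: 16.3
position: [0.5697, 0.042, 0.1942]
ee_rot: [-0.259, 0.658, 0.259, 0.658]
ft_force: [-0.2, 0.0, 0.2]
grip_width: 0.649
```

Run:
```python
from h import *
o=get_obs(); print(o["position"],o["clock"])
p,d,K,e,R=snap("wrist","w_m3")
cv2.imwrite("pics/c13.png",cv2.resize(p[150:300,220:420],(800,600),interpolation=cv2.INTER_CUBIC)[:,:,::-1])
X=cloud(d,K,e,R); w=X[140:290,230:410].reshape(-1,3)
for lo,hi in((.049,.055),(.086,.093)):
    q=w[(w[:,2]>lo)&(w[:,2]<hi)]; c=cv2.minEnclosingCircle((q[:,:2]*1000).astype(np.float32)); print(lo,len(q),c,np.median(q[:,2]))
```

```text
[0.56968111 0.04202024 0.19417822] 16.3
0.049 2753 ((568.0970458984375, 41.01317596435547), 31.88697624206543) 0.052035602824417826
0.086 971 ((568.1965942382812, 41.83366012573242), 17.01200294494629) 0.08972381734818985
```

View pics/c13.png

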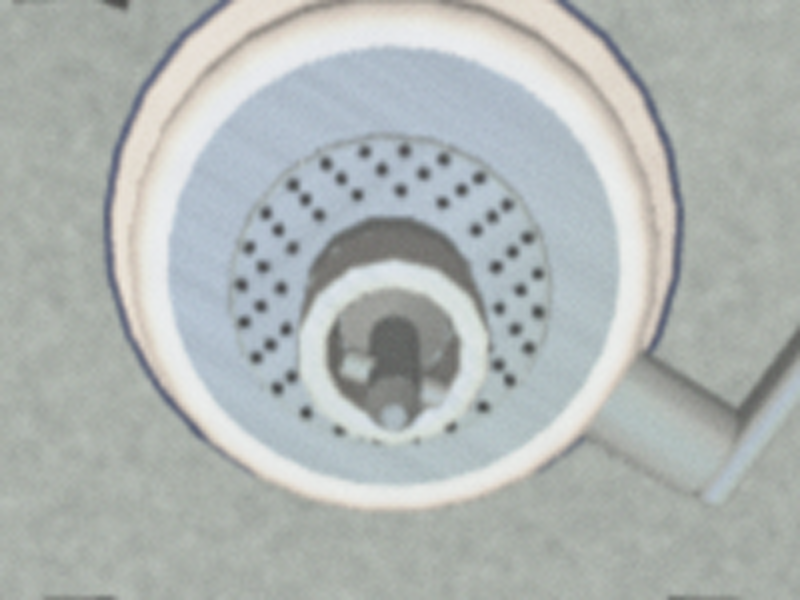

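Run:
```python
from h import *
p,d,K,e,R=load("w_sp6.npz")
cv2.imwrite("pics/c14.png",cv2.resize(p[325:370,285:350],(780,540),interpolation=cv2.INTER_CUBIC)[:,:,::-1])
f=lambda x,y,z: onplane(K,e,R,220+x/4-.4,230+y/4-.4,z)
a=f(306.5,443.5,.102); b=f(485.5,501.5,.102); print(a,b,np.linalg.norm(a-b),np.arctan2(*(b-a)[[1,0]]))
a=f(318,422,.101); b=f(493,478,.101); print(a,b,np.linalg.norm(a-b),np.arctan2(*(b-a)[[1,0]]))
a=f(295,465,.101); b=f(478,525,.101); print(a,b,np.linalg.norm(a-b),np.arctan2(*(b-a)[[1,0]]))
p,d,K,e,R=load("top0.npz")
g=cv2.cvtColor(p,cv2.COLOR_RGB2GRAY)
cv2.imwrite("pics/c15.png",cv2.resize(p[270:310,182:222],(600,600),interpolation=cv2.INTER_CUBIC)[:,:,::-1])
print(onplane(K,e,R,202,289.5,.014))
```

```text
[0.56106756 0.03867073 0.102     ] [0.57691453 0.04519022 0.102     ] 0.017135642968019872 0.39029731906078535
[0.5607356  0.04049646 0.101     ] [0.57621557 0.0469749  0.101     ] 0.01678093040415746 0.39635616840339855
[0.56219121 0.03578956 0.101     ] [0.57868364 0.04246047 0.101     ] 0.017790481880552482 0.3843652779566043
[0.49068984 0.23861113 0.014     ]
```

View pics/c14.png

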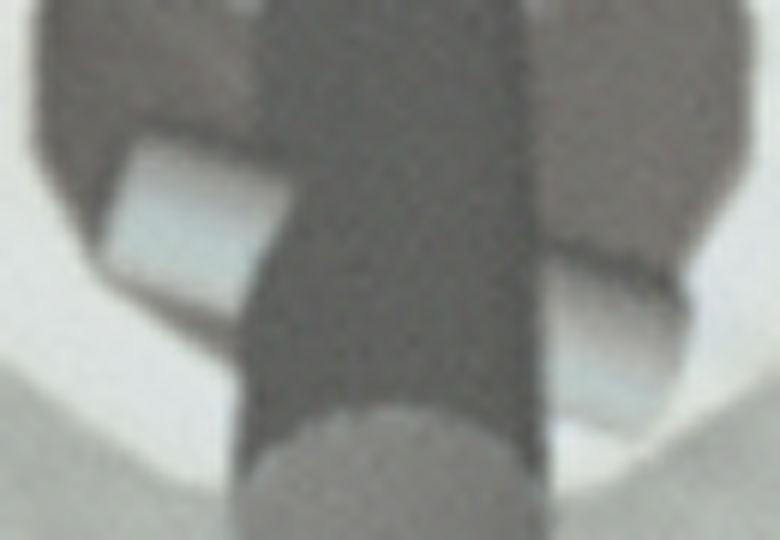

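>>> move_arm(motion="-0.02 0.05 0 0.17; -0.04 0.1 0 0.34; -0.06 0.15 0 0.5; -0.079 0.196 0 0.66; -0.079 0.196 -0.02 0.82; -0.079 0.196 -0.02 0.82; -0.079 0.196 -0.02 0.82", grip=0.8)

```text
clock: 17.23
position: [0.4912, 0.2375, 0.1747]
ee_rot: [-0.498, 0.502, 0.499, 0.501]
ft_force: [0.5, -0.6, -0.0]
grip_width: 0.8
```

Run:
```python
from h import *
o=get_obs(); print(o["position"],o["joint_pos"].round(2),rot(o["ee_rot"]).round(3))
p,d,K,e,R=snap("wrist","w_cap")
cv2.imwrite("pics/c16.png",cv2.resize(p[150:270,240:400],(800,600),interpolation=cv2.INTER_CUBIC)[:,:,::-1])
X=cloud(d,K,e,R); n=np.hypot(X[...,0]-.491,X[...,1]-.2385)<.04
for lo,hi in((.011,.017),(.038,.046)):
    q=X[n&(X[...,2]>lo)&(X[...,2]<hi)]; print(len(q),cv2.minEnclosingCircle((q[:,:2]*1000).astype(np.float32)),cv2.minAreaRect((q[:,:2]*1000).astype(np.float32)),q.mean(0))
```

```text
[0.49123087 0.23746973 0.17466214] [ 0.34  0.38 -1.05  1.71  0.34  1.26  0.78] [[-0.001 -1.     0.007]
 [ 0.     0.007  1.   ]
 [-1.     0.001  0.   ]]
2638 ((488.3270568847656, 237.88046264648438), 28.828365325927734) ((488.0194396972656, 237.8007354736328), (56.11073303222656, 57.37228775024414), 39.369503021240234) [0.48609658 0.23794335 0.01394858]
562 ((488.4938659667969, 238.00071716308594), 23.03157615661621) ((488.36968994140625, 238.0474395751953), (38.01181411743164, 28.158159255981445), 88.17672729492188) [0.48806034 0.23773792 0.04183317]
```

View pics/w_cap.png

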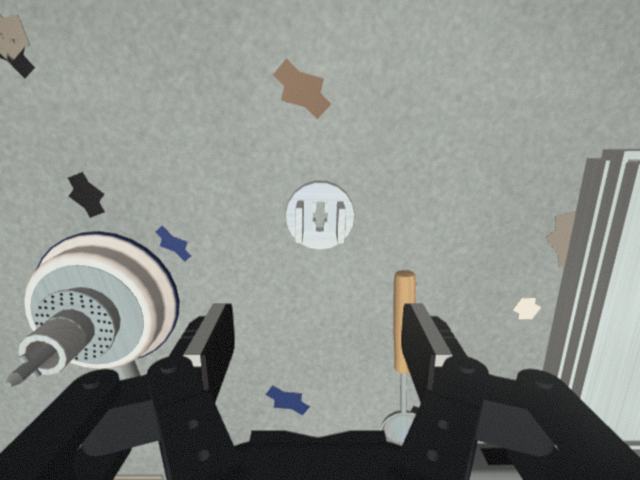

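View pics/c16.png

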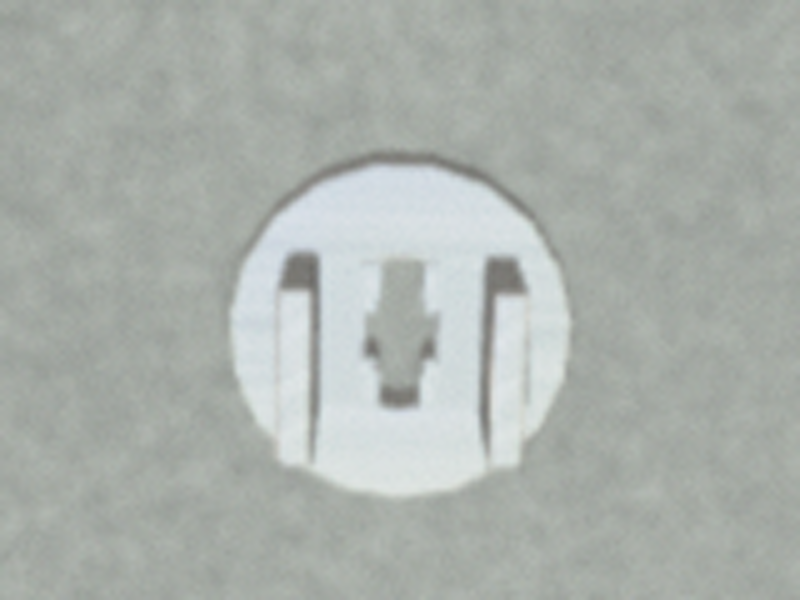

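>>> move_arm(motion="-0.0026 0 -0.05 -0.02; -0.0026 0 -0.09 -0.02; -0.0026 0 -0.12 -0.02; -0.0026 0 -0.14 -0.02; -0.0026 0 -0.152 -0.02; -0.0026 0 -0.1565 -0.02; -0.0026 0 -0.1565 -0.02", grip=0.65)

```text
clock: 18.15
position: [0.4887, 0.2384, 0.0188]
ee_rot: [-0.495, 0.505, 0.494, 0.506]
ft_force: [0.3, 0.4, -0.3]
grip_width: 0.649
```

Run:
```python
from h import *
o=get_obs(); print(o["position"],o["ft_force"].round(2))
p,d,K,e,R=snap("wrist","w_cap2")
cv2.imwrite("pics/c17.png",cv2.resize(p[230:380,220:420],(800,600),interpolation=cv2.INTER_CUBIC)[:,:,::-1])
```

```text
[0.4887263  0.23842412 0.01884875] [ 0.32  0.42 -0.26]
```

View pics/c17.png

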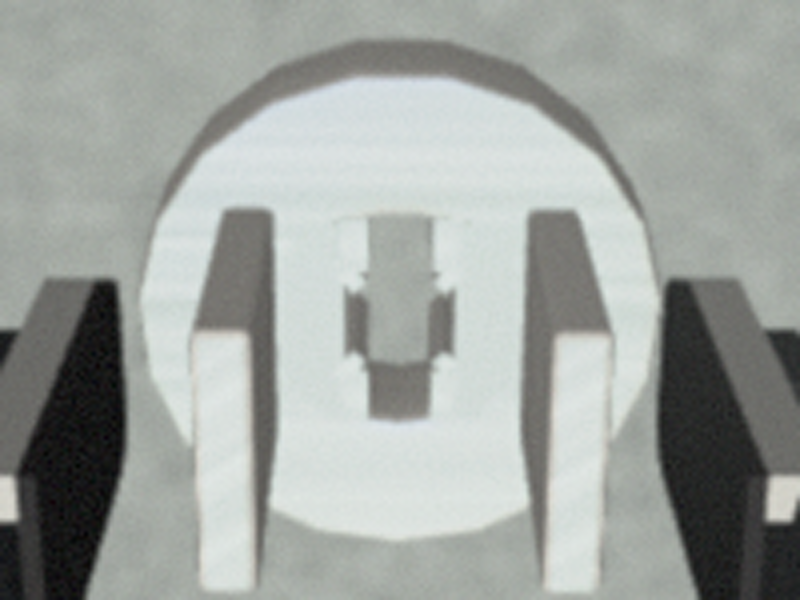

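>>> move_arm(motion="0 0 0 0; 0 0 0 0; 0 0 0 0; 0 0 0 0; 0 0 0.03 0; 0 0 0.08 0; 0 0 0.13 0; 0.02 -0.04 0.16 0.1; 0.04 -0.09 0.16 0.2; 0.06 -0.14 0.16 0.3", grip=0.3, force=60)

```text
clock: 19.45
position: [0.5489, 0.0966, 0.1789]
ee_rot: [0.566, -0.425, -0.565, -0.425]
ft_force: [1.1, 0.5, -2.3]
grip_width: 0.431
```

>>> move_arm(motion="0.02 -0.05 0 0.1; 0.0207 -0.0565 0 0.1; 0.0207 -0.0565 0 0.1; 0.0207 -0.0565 0 0.1")

```text
clock: 19.95
position: [0.5686, 0.0434, 0.1785]
ee_rot: [-0.585, 0.396, 0.586, 0.397]
ft_force: [0.3, -0.4, -1.6]
grip_width: 0.431
```

Run:
```python
from h import *
o=get_obs(); print(o["position"],o["ft_force"].round(2),o["grip_width"],o["joint_pos"].round(2),rot(o["ee_rot"])[:,2].round(3))
p,d,K,e,R=snap("wrist","w_cap3")
cv2.imwrite("pics/c18.png",cv2.resize(p[210:380,207:433],(800,600),interpolation=cv2.INTER_CUBIC)[:,:,::-1])
```

```text
[0.56859014 0.04338757 0.17851701] [ 0.34 -0.41 -1.62] 0.43085718772328585 [ 0.68  0.44 -1.06  1.64  0.4   1.3   1.51] [-0.371  0.929  0.   ]
```

View pics/c18.png

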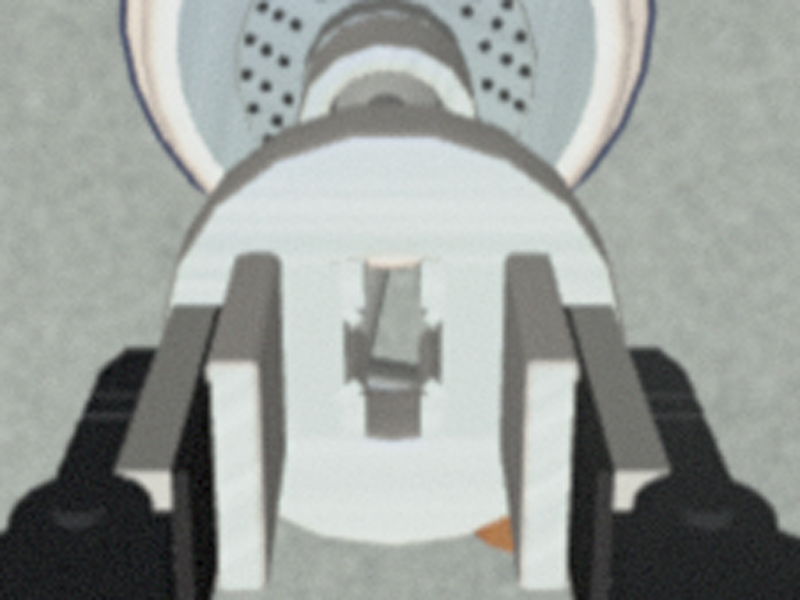

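>>> move_arm(motion="0.0003 0 -0.015 0; 0.0003 0 -0.025 0; 0.0003 0 -0.03 0; 0.0003 0 -0.03 0; 0.0003 0 -0.03 0")

```text
clock: 20.62
position: [0.5695, 0.0418, 0.1486]
ee_rot: [0.585, -0.397, -0.585, -0.397]
ft_force: [-0.5, -0.9, -1.4]
grip_width: 0.438
```

Run:
```python
from h import *
o=get_obs(); print(o["position"],o["ft_force"].round(2),o["torque"].round(3),np.arctan2(*rot(o["ee_rot"])[[1,0],2])-np.pi/2)
p,d,K,e,R=snap("wrist","w_cap4")
cv2.imwrite("pics/c19.png",cv2.resize(p[210:380,207:433],(800,600),interpolation=cv2.INTER_CUBIC)[:,:,::-1])
```

```text
[0.56953735 0.04183749 0.14859416] [-0.48 -0.93 -1.4 ] [-0.018 -0.014 -0.021] 0.37828426606510446
```

View pics/c19.png

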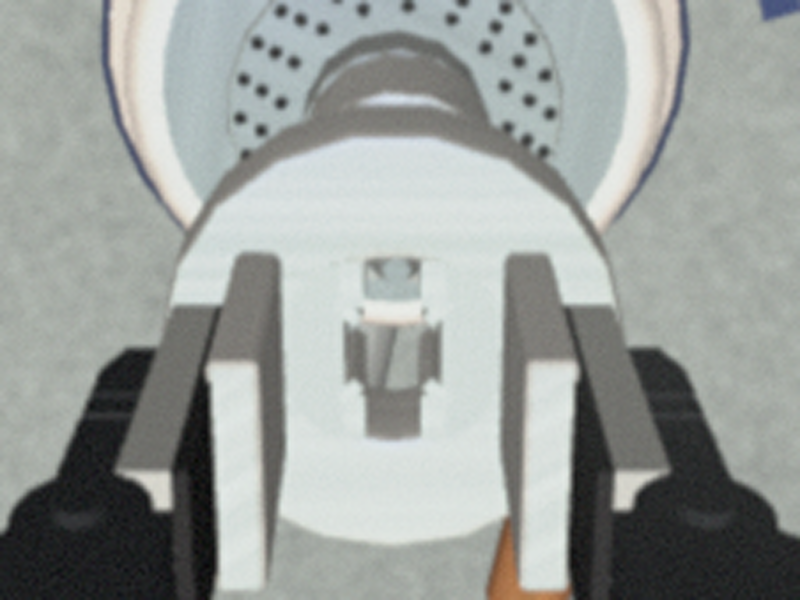

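Run:
```python
from h import *
p,d,K,e,R=load("w_cap4.npz")
for y in (262,268,274): print(onplane(K,e,R,207+395/3.54-.4,210+y/3.54-.4,.12))
f=lambda x,y,z: onplane(K,e,R,207+x/3.54-.4,210+y/3.54-.4,z)
z=.14859-.0188+.014
# cap disc edges top: front 137, back 543 ; left 168?, right 615
a,b=f(392,137,z),f(392,543,z);print((a+b)/2,np.linalg.norm(a-b))
# wing tops: z+.028, front 362 back 588
a,b=f(392,362,z+.028),f(392,588,z+.028);print((a+b)/2,np.linalg.norm(a-b))
```

```text
[0.56763346 0.04046678 0.12      ]
[0.56848807 0.0408074  0.12      ]
[0.56934529 0.04114906 0.12      ]
[0.56881686 0.04050105 0.14379   ] 0.05585185153881753
[0.56856681 0.04042074 0.17179   ] 0.026986889867909064
```

>>> move_arm(motion="0 0 -0.006 0; 0 0 -0.012 0; 0 0 -0.018 0; 0 0 -0.022 0; 0 0 -0.022 0")

```text
clock: 21.3
position: [0.5692, 0.0417, 0.126]
ee_rot: [-0.585, 0.397, 0.585, 0.397]
ft_force: [0.7, -0.2, -0.8]
grip_width: 0.432
```

Run:
```python
from h import *
p,d,K,e,R=snap("wrist","w_cap5")
o=get_obs(); print(o["position"],o["ft_force"].round(2),o["torque"].round(3),np.arctan2(*rot(o["ee_rot"])[[1,0],2])-np.pi/2)
cv2.imwrite("pics/c20.png",cv2.resize(p[210:380,207:433],(800,600),interpolation=cv2.INTER_CUBIC)[:,:,::-1])
```

```text
[0.56936955 0.04173917 0.12626353] [ 0.47  0.05 -1.6 ] [-0.027  0.033  0.018] 0.3782421409802528
```

View pics/c20.png

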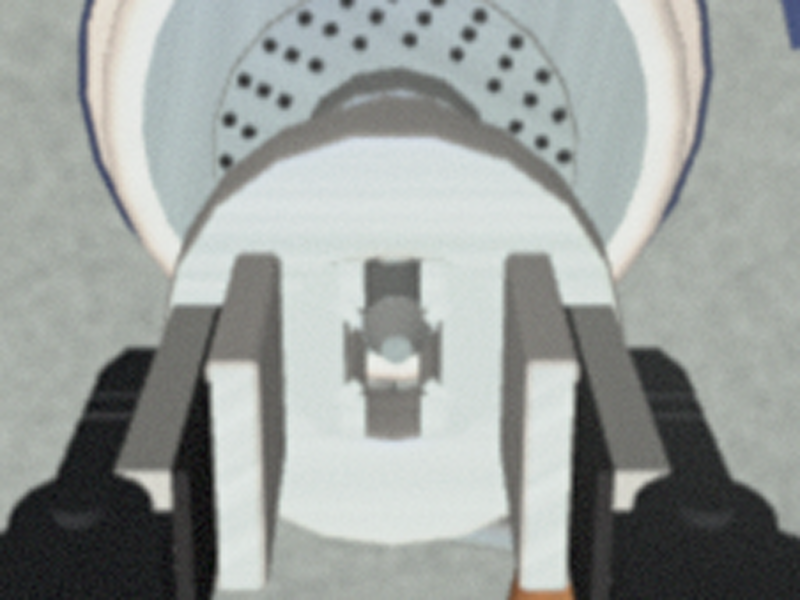

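>>> move_arm(motion="0 0 -0.002 0; 0 0 -0.004 0; 0 0 -0.0045 0; 0 0 -0.0045 0")

```text
clock: 21.85
position: [0.5694, 0.0417, 0.1218]
ee_rot: [-0.585, 0.397, 0.585, 0.397]
ft_force: [-0.1, -0.5, -1.5]
grip_width: 0.431
```

Run:
```python
from h import *
o=get_obs(); print(o["position"],o["ft_force"].round(2),o["torque"].round(3))
```

```text
[0.56935664 0.04171216 0.12178757] [-0.08 -0.51 -1.51] [-0.022  0.049 -0.008]
```

>>> move_arm(motion="0 0 -0.001 0; 0 0 -0.002 0; 0 0 -0.002 0")

```text
clock: 22.22
position: [0.5693, 0.0417, 0.1197]
ee_rot: [-0.585, 0.397, 0.585, 0.397]
ft_force: [0.2, -0.3, -2.4]
grip_width: 0.43
```

Run:
```python
from h import *
p,d,K,e,R=snap("wrist","w_cap6")
o=get_obs(); print(o["position"],o["ft_force"].round(2),o["torque"].round(3))
cv2.imwrite("pics/c21.png",cv2.resize(p[210:380,207:433],(800,600),interpolation=cv2.INTER_CUBIC)[:,:,::-1])
```

```text
[0.56937796 0.04169017 0.11980651] [ 0.73 -0.54 -1.56] [ 0.017 -0.038 -0.056]
```

View pics/c21.png

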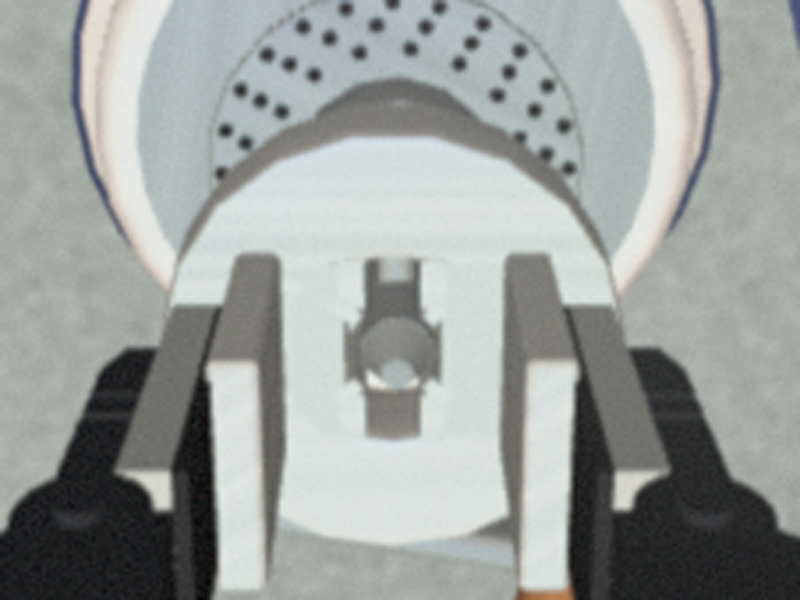

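>>> move_arm(motion="0 0 -0.002 0; 0 0 -0.004 0; 0 0 -0.005 0; 0 0 -0.005 0")

```text
clock: 22.78
position: [0.5693, 0.0417, 0.1147]
ee_rot: [-0.585, 0.397, 0.585, 0.397]
ft_force: [0.8, -0.0, -1.7]
grip_width: 0.432
```

Run:
```python
from h import *
o=get_obs(); print(o["position"],o["ft_force"].round(2),o["torque"].round(3))
```

```text
[0.56931595 0.04171884 0.11473258] [ 0.82 -0.01 -1.73] [-0.009 -0.021  0.019]
```

>>> move_arm(motion="0 0 -0.002 0; 0 0 -0.004 0; 0 0 -0.005 0; 0 0 -0.006 0; 0 0 -0.006 0")

```text
clock: 23.4
position: [0.5695, 0.0417, 0.1092]
ee_rot: [0.585, -0.397, -0.585, -0.397]
ft_force: [-2.3, -0.5, 4.1]
grip_width: 0.433
```

Run:
```python
from h import *
o=get_obs(); print(o["position"],o["ft_force"].round(2),o["torque"].round(3))
```

```text
[0.56947431 0.04174607 0.10917656] [-2.32 -0.48  4.05] [-0.079  0.452  0.01 ]
```

>>> move_arm(motion="0 0 -0.001 0; 0 0 -0.002 0; 0 0 -0.003 0; 0 0 -0.003 0")

```text
clock: 23.9
position: [0.5695, 0.0418, 0.106]
ee_rot: [0.585, -0.397, -0.585, -0.397]
ft_force: [-1.6, -0.3, 6.6]
grip_width: 0.433
```

Run:
```python
from h import *
p,d,K,e,R=snap("wrist","w_cap7")
o=get_obs(); print(o["position"],o["ft_force"].round(2),o["torque"].round(3),o["grip_width"])
cv2.imwrite("pics/c22.png",cv2.resize(p[210:380,207:433],(800,600),interpolation=cv2.INTER_CUBIC)[:,:,::-1])
```

```text
[0.56952715 0.04178373 0.10605935] [-1.81 -0.24  6.03] [-0.095  0.574  0.026] 0.4286878544699218
```

View pics/c22.png

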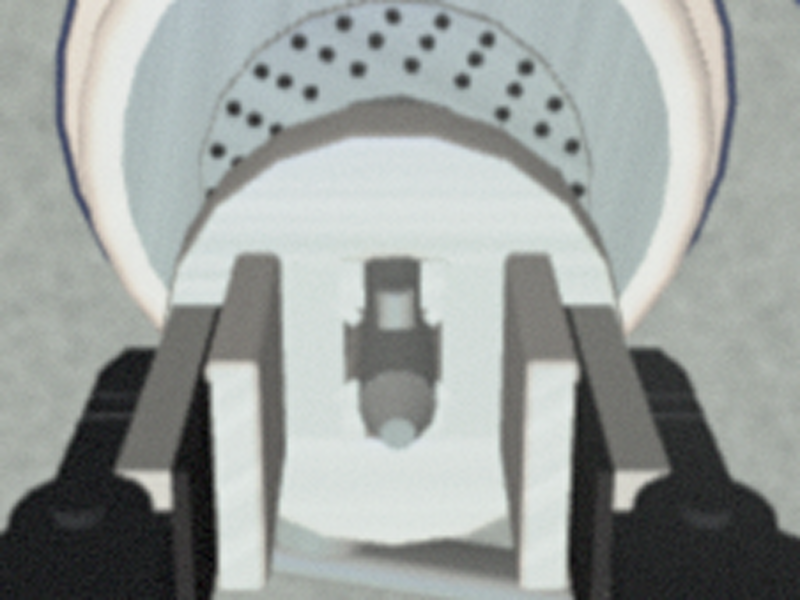

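>>> move_arm(motion="0 0 -0.0015 0; 0 0 -0.003 0; 0 0 -0.0045 0; 0 0 -0.005 0; 0 0 -0.005 0")

```text
clock: 24.58
position: [0.5696, 0.0418, 0.1014]
ee_rot: [0.585, -0.397, -0.585, -0.397]
ft_force: [-3.4, -2.4, 10.6]
grip_width: 0.428
```

Run:
```python
from h import *
o=get_obs(); print(o["position"],o["ft_force"].round(2),o["torque"].round(3),o["grip_width"])
```

```text
[0.56964835 0.04181364 0.10144223] [-3.41 -2.41 10.6 ] [-0.168  0.927 -0.027] 0.4276583944888009
```

>>> move_arm(motion="0 0 0 -0.08; 0 0 0 -0.16; 0 0 0 -0.25; 0 0 0 -0.25")

```text
clock: 25.08
position: [0.5704, 0.042, 0.1018]
ee_rot: [0.531, -0.467, -0.53, -0.468]
ft_force: [-1.3, 0.2, 10.1]
grip_width: 0.434
```

Run:
```python
from h import *
p,d,K,e,R=snap("wrist","w_cap8")
o=get_obs(); print(o["position"],o["ft_force"].round(2),o["torque"].round(3),o["grip_width"],np.arctan2(*rot(o["ee_rot"])[[1,0],2])-np.pi/2)
cv2.imwrite("pics/c23.png",cv2.resize(p[210:380,207:433],(800,600),interpolation=cv2.INTER_CUBIC)[:,:,::-1])
```

```text
[0.57035024 0.04202905 0.10183077] [-1.03  0.42  9.46] [-0.094  0.265 -0.076] 0.4284165712145573 0.1279043874981769
```

View pics/c23.png

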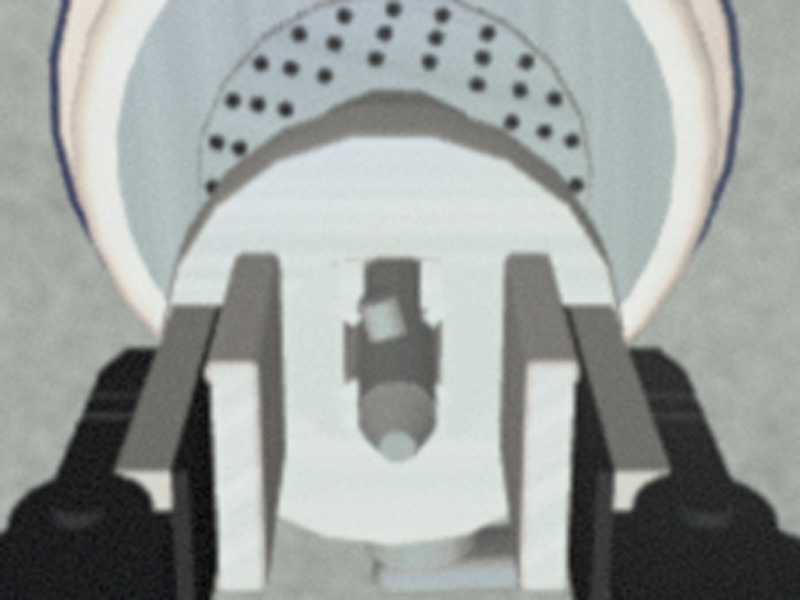

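>>> move_arm(motion="0 0 -0.0005 -0.1; 0 0 -0.0005 -0.22; 0 0 -0.0005 -0.34; 0 0 -0.0005 -0.46; 0 0 -0.0005 -0.58; 0 0 -0.0005 -0.7; 0 0 -0.0005 -0.82; 0 0 -0.0005 -0.95; 0 0 -0.0005 -0.95; 0 0 -0.0005 -0.95")

```text
clock: 26.38
position: [0.5706, 0.0419, 0.1015]
ee_rot: [-0.259, 0.657, 0.258, 0.659]
ft_force: [0.2, 0.4, 9.6]
grip_width: 0.435
```

Run:
```python
from h import *
p,d,K,e,R=snap("wrist","w_cap9")
o=get_obs(); print(o["position"],o["ft_force"].round(2),o["torque"].round(3),o["grip_width"],np.arctan2(*rot(o["ee_rot"])[[1,0],2])-np.pi/2)
cv2.imwrite("pics/c24.png",cv2.resize(p[210:380,207:433],(800,600),interpolation=cv2.INTER_CUBIC)[:,:,::-1])
```

```text
[0.57059471 0.04193467 0.10148963] [-0.72 -0.78  9.37] [-0.049  0.115 -0.128] 0.4296249375012952 -0.8219116708935226
```

View pics/c24.png

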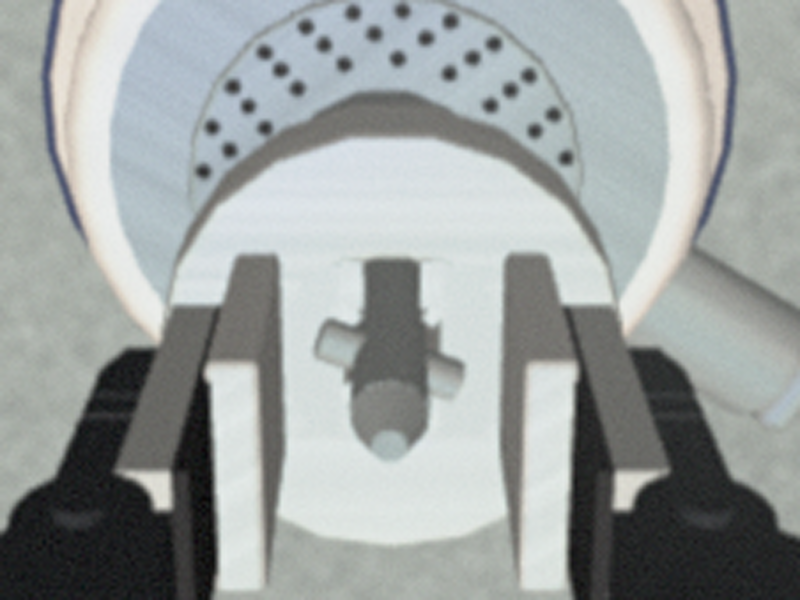

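>>> move_arm(motion="0 0 0.001 0; 0 0 0.0018 0; 0 0 0.0018 0")

```text
clock: 26.8
position: [0.5706, 0.0419, 0.1032]
ee_rot: [-0.259, 0.657, 0.258, 0.659]
ft_force: [0.7, -0.5, 7.9]
grip_width: 0.43
```

>>> move_arm(motion="0 0 0 0; 0 0 0 0; 0 0 0 0; 0 0 0 0; 0 0 0.02 0; 0 0 0.06 0; 0 0 0.11 0; 0 0 0.11 0; 0 0 0.11 0", grip=0.62)

```text
clock: 27.92
position: [0.5694, 0.0417, 0.2128]
ee_rot: [-0.259, 0.658, 0.258, 0.658]
ft_force: [0.2, 0.9, -0.3]
grip_width: 0.622
```

Run:
```python
from h import *
o=get_obs(); print(o["position"],o["ft_force"].round(2),o["clock"])
p,d,K,e,R=snap("wrist","w_fin")
cv2.imwrite("pics/c25.png",cv2.resize(p[150:300,220:420],(800,600),interpolation=cv2.INTER_CUBIC)[:,:,::-1])
X=cloud(d,K,e,R); n=np.hypot(X[...,0]-.569,X[...,1]-.042)<.04
for lo,hi in((.049,.055),(.093,.104),(.122,.134)):
    q=X[n&(X[...,2]>lo)&(X[...,2]<hi)]; print(lo,len(q),cv2.minEnclosingCircle((q[:,:2]*1000).astype(np.float32)),np.median(q[:,2]),np.percentile(q[:,2],[5,95]))
p,d,K,e,R=snap("side","s_fin")
cv2.imwrite("pics/c26.png",cv2.resize(p[200:350,190:390],(800,600),interpolation=cv2.INTER_CUBIC)[:,:,::-1])
```

```text
[0.56939272 0.04166583 0.21277464] [ 0.21  0.91 -0.3 ] 27.925
0.049 1 ((562.2589721679688, 66.17162322998047), 9.999999747378752e-05) 0.049055745392352024 [0.04905575 0.04905575]
0.093 3669 ((570.179443359375, 40.36906051635742), 28.907625198364258) 0.09892909482218049 [0.09738476 0.10033657]
0.122 766 ((570.1181640625, 40.443824768066406), 23.129636764526367) 0.1267935260575791 [0.12477987 0.12789883]
```

View pics/c25.png

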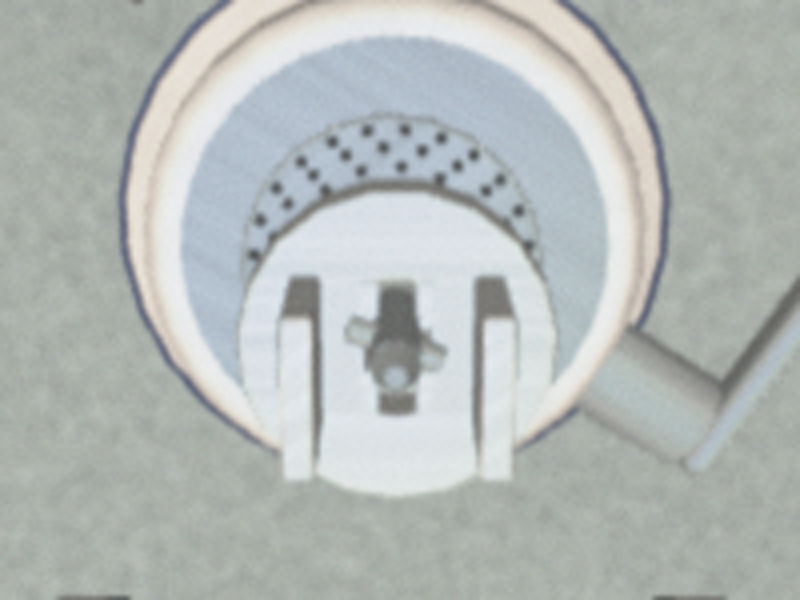

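View pics/c26.png

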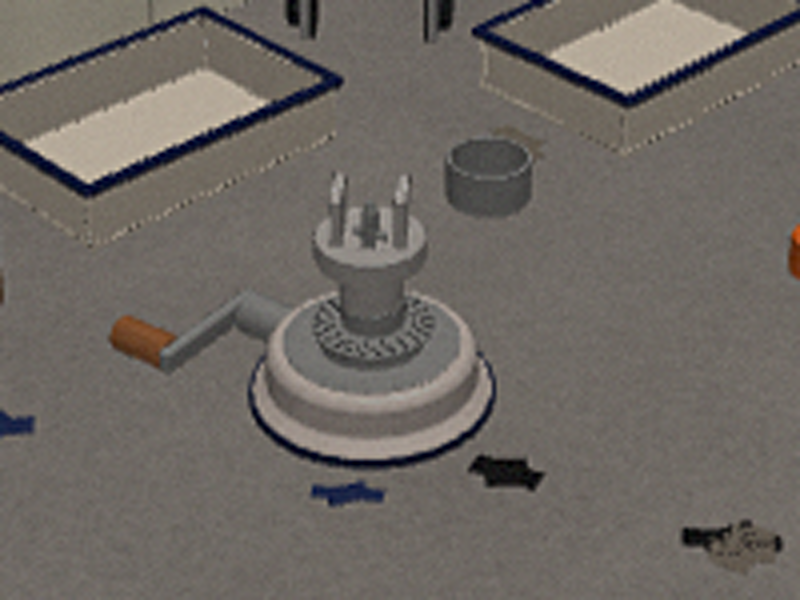

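Run:
```python
from h import *
print(hand_in())
```

```text
the job is handed in; nothing more can be done
None
```

I put the sieve head back together and handed it in at about 28 s; the hand-in gave no verdict. The silver plate went on hub up, then the aluminium sleeve. The cap's slot went straight over the pin without any turning search. I pressed the cap down about 8 mm and turned it 1.2 rad out of line before letting go.

**Last checks:**
- **Locked height:** the cap's disc top measured 98.9 mm above the table. That puts its underside at about 85 mm, the locked height.
- **Position:** the cap read upright and about 1.8 mm from the post axis, against the 4 mm limit. That is more sideways play than the hole should allow (about 1.5 mm), but within the camera calibration error.
- **Forces:** the gripper felt at most about 11 N.
- **Surroundings:** the gripper was clear of the stack at the end. I never touched the other kitchen things or the orange and turquoise look-alikes, but I did not re-measure where they are.

**Small disagreements:**
- **Pin direction:** two views gave 0.34 and 0.39 rad. I used 0.38, and the slot passed the pin without contact.
- **Edge readings:** outlines in the close-up views read about 4% small, so I relied on how parts lined up with each other there.

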